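Clamp a star-wheel disc in the inspection nest

ROBOT

A 7-joint arm with a two-finger parallel gripper is mounted at the origin on the work surface. World frame = base frame: x ahead of the robot, y to its left, z up, the work surface at z = 0. Lengths are in m, angles in rad, forces in N, time in s.
With the tool pointing down it reaches from about 0.35 to 0.9 m from the base axis. Payload 8.1 kg.
Tool frame: the origin (TCP) lies at the very end of the fingers, on their centre line; the grasp point (between the pads) lies 19 mm behind it; z points along the fingers, y is the direction in which the jaws open and shut (so a half turn about z gives the same grasp; the last joint's range is limited). The gripper opens to 92 mm and grips with 3 to 60 N. Pads are 19 mm wide; open, the fingers measure 130 mm over their backs; the gripper's body (75 mm by 190 mm) begins 47 mm behind the grasp point.
Start: joints at [-1.299, 0.434, 0.025, 1.573, -0.012, 1.134, -0.075], TCP at [0.229, 0.582, 0.227] pointing down, gripper open.
Joint ranges: [-2.62, 2.62], [-0.44, 2.09], [-1.27, 1.32], [0.08, 2.57], [-1.32, 4.46], [0.12, 2], [-2.74, 2.74]. Speed limits (rad/s): [2.22, 2.22, 3.01, 3.01, 3.14, 3.14, 3.14].

INTERFACE

Orientations are given as a rotation vector (axis times angle).
In Python, from cell import observe, get_image, sign_off gives the robot as it stands.
- The arm moves only by the tool arm_command, never from a script. Its argument "deltas" is a list of rows, each an object with "xyz": the shift along the tool's x, y, z in cm, a list of three; "turn": the turn about the tool's z in degrees; "jaw": the closure in counts, from 0 (fully open) to 255 (shut). A call has 1 to 5 rows; each row is the pose to reach, as a shift and turn from the pose measured when the call began, along the tool's axes at that moment; what a row does not reach only later rows make up. A row lasts 1/12 s, in which the tool goes at most 41.7 mm and 7.16 degrees, less where a joint would pass 70% of its speed; a pose out of reach is approached as far as the arm can. A call with a gripper value outside its range is refused whole. The fingers move at their own pace and stop on an object; "force" is the grip in N (left out, the last holds). Time passes only in rows, so rows that repeat a pose let the fingers close. It gives the time, the measured TCP pose, the force and the opening at its end, in the units of the state.
- observe(): the state, without advancing time (a new reading comes with each control period).
- get_image(name): name is "scene" or "top" or "wrist"; returns a dict with "frame" (420x560x3 uint8, red, green, blue), "depth" (420x560 float32, m along the optical axis (not along the pixel's ray), 0 where there is no reading), "camera_matrix" (3x3 intrinsics, pixels), "cam_to_world" (4x4, takes a point from camera to world coordinates). Camera axes: x right, y up, looking along -z (the intrinsics and any distortion apply to the point x, -y, -z); pixel columns grow to the right and rows downward; lengths in m; the calibration is good to about 2 mm. A picture is of the moment at which its call begins.
- sign_off(): hands the job in, once; it reports no verdict.
The state is a dict: "clock": time; "joints": joint angles; "dq": joint speeds; "joint_efforts": joint torques, N m; "position": TCP position; "ee_rot": TCP orientation; "force": force on the tool from outside, world axes, zero at the start; "ft_torque": the same for the moment, N m; "width": opening from 0.0 (shut) to 1.0 (fully open).
Only numpy, scipy, OpenCV 4.12 (cv2) and the standard library are available. Lean on these libraries where they do the work, as an engineer would, in place of code of your own. Each camera call takes 0.05 s, during which the arm holds its last target.

TASK

Get the black star-wheel disc clamped for inspection. First slide the orange-handled jaw of the aluminium nest all the way open, then lift the leftover yellow guide strip out of the nest and lay it in the blue tray. After that push the disc flat along the bench, without lifting it, into the open nest until it is against the back rail, and finally slide the jaw in until the disc is held snugly between the jaw and the side fence; leave everything else on the bench where it is.

Things in the scene. Friction and masses are not known exactly. Their poses are not given: they have to be found in the camera images.
- nest: Fixed aluminium nest. Origin on the bench at the seat centre (green ring), where the disc's centre belongs; floor is bare bench. x runs along the back rail, the way the jaw opens; y points to the back rail; mouth open to -y. Back rail: 36 mm high and deep, inner face at y = +75 mm, x = -90 to +210 mm. Side fence: 36 mm high, 20 mm thick, inner face at x = -75 mm, y = -75 to +75 mm.
- jaw (a joint): Sliding jaw's position along nest x: 0 fully shut, 0.10 m fully open (end stops). It stays where left; moving it takes about 2 N. Its flat face looks at the side fence and is at nest x = 40 mm + joint value, so the seated disc is just pinned at 0.035.
- jaw_grip (a point): Point in the jaw's upright orange grip, 5 mm above its mid-height. Grip: 20 mm (nest x) x 32 mm (nest y) x 46 mm high; its top is 19 mm above this point, 96 mm above the bench. It stands on a carriage on the back rail, 27 mm behind the jaw's face plane.
- jaw_face (a point): Centre of the jaw's flat face. The jaw is a steel plate 14 mm thick, from nest y = -50 to +75 mm, from 4 to 46 mm above the bench.
- disc: Loose black star-wheel disc with grey ribs, 150 mm across, 35 mm thick, about 0.4 kg, too wide to grip. Origin at the centre of its underside.
- strip: Loose yellow plastic guide strip 28 (x) x 110 (y) x 28 mm high, lying in the nest. Origin at the centre of its underside.
- tray: Fixed blue open tray, 210 (x) x 150 (y) mm outside, walls 40 mm high and 5 mm thick, floor 5 mm thick. Origin at the centre of its underside.
- collar: Bystander: black plastic cup-shaped collar, 90 mm across its rim, 75 mm high. Not to be disturbed. Origin on its underside, at its centre.
- clear_box: Bystander: violet plastic box 70 x 100 x 35 mm. Not to be disturbed. Origin on its underside, at its centre.
- wrench: Bystander: steel wrench 170 mm long. Not to be disturbed. Origin on its underside, at its centre.
- white_wheel: Bystander: white plastic wheel, 90 mm across, 20 mm thick. Not to be disturbed. Origin on its underside, at its centre.
- white_bar: Bystander: white bar 28 x 160 x 28 mm. Not to be disturbed. Origin on its underside, at its centre.
- bottle: Bystander: white and blue bottle, 64 mm across, 160 mm high. Not to be disturbed. Origin on its underside, at its centre.
- tube: Bystander: bent ivory tube, about 100 mm long, 22 mm thick. Not to be disturbed. Origin on its underside.
Things that resemble listed ones, but are neither listed nor needed, are in the scene too. What is shaped like the disc but brown or pink is not meant.

How it is judged:
By the outcome, as a careful person would: the job done as asked, in the order asked, and still so for the second after the job is handed in, with the robot touching nothing.
It also fails if it takes over 72 s, if anything falls off the work surface, if the arm or the gripper's body presses on something with over 40 N, if the wrist force passes 120 N, or if a joint passes its speed limit or range.

## Working session

There is one attempt and no reset: what is moved stays moved. The work goes in short steps, Python scripts to look and compute and a tool call to move; the robot and the scene stay as the last step left them, time stands still between calls to the robot, and variables do not carry over. Pictures are saved under pics/ and viewed, and the job is handed in when it is done.

Besides the shell and the picture viewer there is one more tool, called after "Emit:" as name([rows], argument=value, ...), one row to a line, values as JSON. arm_command: Moves the arm, as the interface text tells. Its arguments: {"type":"object","properties":{"deltas":{"type":"array","items":{"type":"object","properties":{"xyz":{"type":"array","items":{"type":"number"}},"turn":{"type":"number"},"jaw":{"type":"number"}}}},"force":{"type":"number"}},"required":["deltas"]}

```bash
mkdir -p pics; ls; python3 - <<'E'
from cell import observe,get_image
import cv2,numpy as np
o=observe();print(o)
for n in("scene","top"):
    im=get_image(n);np.savez(f"pics/{n}0.npz",**im)
    cv2.imwrite(f"pics/{n}0.png",cv2.resize(im["frame"][:,:,::-1],(800,600)))
    print(n,im["camera_matrix"],im["cam_to_world"], [k for k in im])
E
```

```text
pics
{'clock': 0.0, 'joints': array([-1.29860585,  0.43519276,  0.02494604,  1.57408676, -0.01159097,
        1.1339669 , -0.07509709]), 'dq': array([-0.00118865,  0.00102347,  0.00170414, -0.00041378,  0.00060326,
       -0.00017127, -0.00050839]), 'joint_efforts': array([-4.78108996e-04, -6.67849016e+01,  9.84633341e-01, -3.14446270e+01,
       -6.06247270e-02,  4.30548226e-02,  1.98756970e-04]), 'position': array([0.22865761, 0.58113871, 0.22596742]), 'ee_rot': array([-5.85311527e-01, -3.08643437e+00,  2.35880032e-03]), 'force': array([-1.22550277,  0.22751871,  0.33963762]), 'ft_torque': array([ 0.03818249, -0.00175965,  0.01737346]), 'width': 0.9998448776148643}
scene [[412.5263966    0.         280.65730161]
 [  0.         412.5263966  209.21296229]
 [  0.           0.           1.        ]] [[ 0.70720545 -0.44292159  0.55107251  1.26380632]
 [ 0.70698981  0.44864091 -0.54670535 -0.71404505]
 [-0.00508607  0.77623566  0.63042235  0.88302908]
 [ 0.          0.          0.          1.        ]] ['frame', 'depth', 'camera_matrix', 'cam_to_world']
top [[487.09411636   0.         280.83334788]
 [  0.         487.09411636 208.81995673]
 [  0.           0.           1.        ]] [[-1.45675882e-02  9.98268258e-01 -5.69936065e-02  4.52582597e-01]
 [-9.99892126e-01 -1.46508523e-02 -1.04334632e-03  6.90009206e-03]
 [-1.87654442e-03  5.69722593e-02  9.98373998e-01  1.39582124e+00]
 [ 0.00000000e+00  0.00000000e+00  0.00000000e+00  1.00000000e+00]] ['frame', 'depth', 'camera_matrix', 'cam_to_world']
```

View pics/scene0.png

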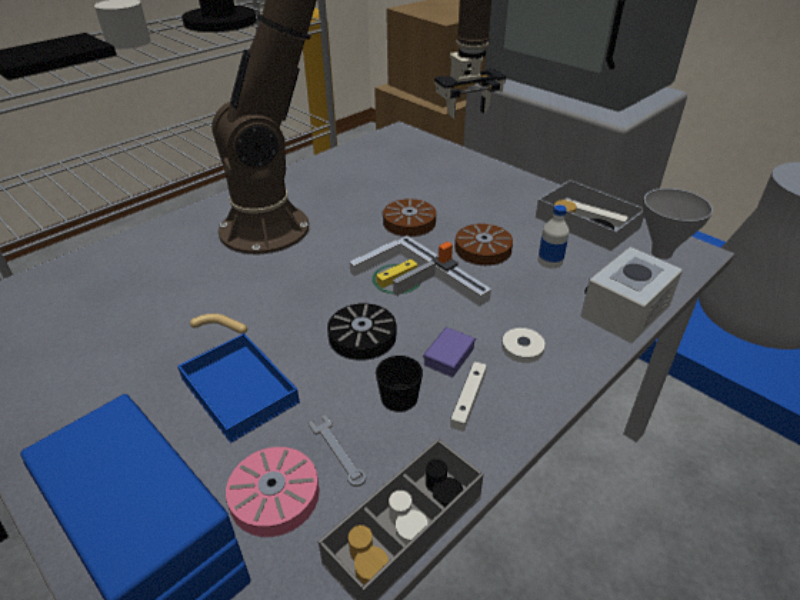

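View pics/top0.png

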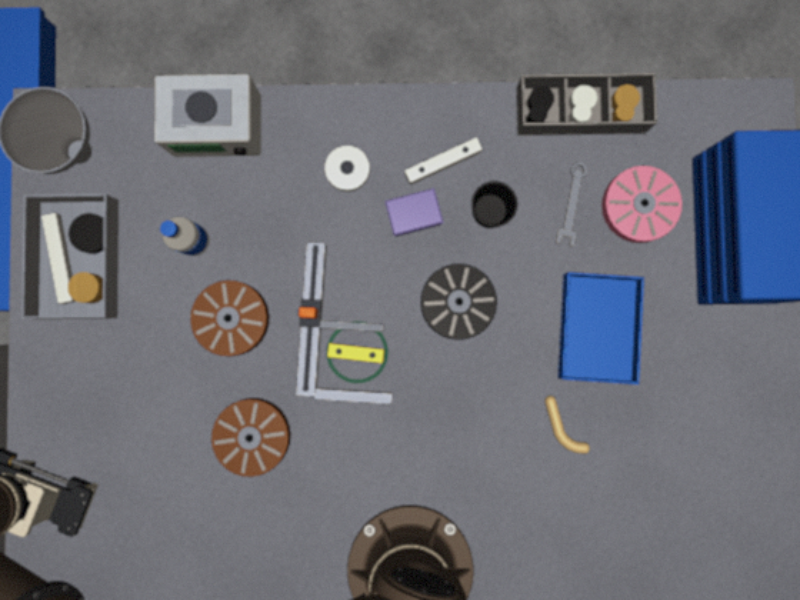

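The top view (800x600) shows these candidates:
- **Disc:** black star wheel at (458,301). The brown wheels at (228,317) and (250,437) and the pink one at (643,203) are decoys, and the black collar is at (494,204).
- **Strip:** yellow at (355,353). The white bars at (443,160) and (57,257) are not it.
- **Tray:** blue open tray at (600,328). The blue stack at (750,215) and the grey bins are not it.
- **Jaw grip:** orange at (308,313). The orange caps in the bins are not it.

I choose the black disc, the yellow strip, the open blue tray and the orange grip on the nest. Next I'll measure them.

```bash
cat > h.py <<'E'
import numpy as np,cv2
from scipy.spatial.transform import Rotation as R
def world(im):
    K=im["camera_matrix"];T=im["cam_to_world"];d=im["depth"]
    v,u=np.mgrid[0:d.shape[0],0:d.shape[1]]
    P=np.stack([(u-K[0,2])/K[0,0]*d,-(v-K[1,2])/K[1,1]*d,-d],-1)
    return P@T[:3,:3].T+T[:3,3]
def plane(im,uv,z):
    K=im["camera_matrix"];T=im["cam_to_world"];uv=np.atleast_2d(uv).astype(float)
    r=np.stack([(uv[:,0]-K[0,2])/K[0,0],-(uv[:,1]-K[1,2])/K[1,1],-np.ones(len(uv))],-1)@T[:3,:3].T
    s=(z-T[2,3])/r[:,2]
    return T[:3,3]+r*s[:,None]
def proj(im,P):
    K=im["camera_matrix"];T=im["cam_to_world"];p=(np.atleast_2d(P)-T[:3,3])@T[:3,:3]
    return np.stack([K[0,0]*p[:,0]/-p[:,2]+K[0,2],K[1,1]*-p[:,1]/-p[:,2]+K[1,2]],-1)
def hsv(im): return cv2.cvtColor(im["frame"],cv2.COLOR_RGB2HSV)
def mask(im,lo,hi,box=None):
    m=cv2.inRange(hsv(im),np.array(lo),np.array(hi))
    if box: 
        q=np.zeros_like(m);x0,y0,x1,y1=box;q[y0:y1,x0:x1]=255;m&=q
    return m
def big(m):
    c,_=cv2.findContours(m,cv2.RETR_EXTERNAL,cv2.CHAIN_APPROX_NONE)
    return max(c,key=cv2.contourArea)[:,0,:]
E
python3 - <<'E'
from h import *
im=dict(np.load("pics/top0.npz"));W=world(im)
s=.7
def rep(n,m,z):
    c=big(m);P=plane(im,c,z)[:,:2].astype(np.float32)
    r=cv2.minAreaRect(P);w=W[m>0];print(n,"rect",np.round(r[0],4),np.round(r[1],4),round(r[2],1),"zmed",np.round(np.percentile(w[:,2],[10,50,90]),4),"px",c.mean(0).round())
    return P
rep("strip",mask(im,(22,120,90),(35,255,255),(200,220,300,270)),.028)
rep("grip",mask(im,(3,150,100),(18,255,255),(200,200,235,235)),.096)
rep("tray",mask(im,(100,120,50),(125,255,255),(380,180,455,275)),.04)
H=W[:,:,2]
# disc by height
q=np.zeros(H.shape,np.uint8);q[175:245,285:355]=1
m=((H>.02)&(H<.05)&(q>0)).astype(np.uint8)
P=rep("disc",m,.035);print(cv2.minEnclosingCircle(P))
# nest heights
q=np.zeros(H.shape,np.uint8);q[165:285,200:280]=1
m=((H>.02)&(q>0)).astype(np.uint8)*255
cr=cv2.resize(im["frame"][160:290,190:290,::-1],None,fx=6,fy=6,interpolation=cv2.INTER_CUBIC)[:600]
g=cv2.resize(np.clip(H[160:290,190:290]/.1*255,0,255).astype(np.uint8),None,fx=4.6,fy=4.6)
cv2.imwrite("pics/nest.png",cv2.resize(im["frame"][160:290,190:360,::-1],None,fx=4.6,fy=4.6,interpolation=cv2.INTER_CUBIC))
np.set_printoptions(linewidth=250)
for r in (175,190,210,240,260): print(r,(H[r,205:280:2]*1000).astype(int))
for c in (212,218,225,240,255,265): print("c",c,(H[165:290:3,c]*1000).astype(int))
E
```

```text
strip rect [0.4257 0.0999] [0.1108 0.0269] 82.6 zmed [0.0242 0.0286 0.0324] px [248. 247.]
grip rect [0.5035 0.1844] [0.0321 0.0187] 89.2 zmed [0.0754 0.0959 0.0999] px [215. 218.]
tray rect [ 0.4679 -0.3792] [0.1556 0.209 ] 85.3 zmed [0.0026 0.007  0.0372] px [421. 229.]
disc rect [ 0.5242 -0.1026] [0.1462 0.1469] 44.1 zmed [0.0325 0.0363 0.04  ] px [320. 210.]
((0.5240222811698914, -0.1024230420589447), 0.07496847212314606)
175 [ 0  1  2  6  6 33 37 41 40 38 36 21 -1 -8  1 -6  8 -4  1  0  4 -1  4  0 -1  3  0 -1  0 -1  4  4  3  3 -2 -1  3 -1]
190 [-3 -1 -3  2 37 35 35 36 33 34 32  0  0 -1  3 -5 -1  0  4  4  4  2  4 -1 -2 -1 -2 -1  0  0  0 -2  5  1  4  1 -4  1]
210 [ 0  0  0 55 49 51 47 56 48 54 10  3  0  3  0  4  7  3 -3  0  0 -2  4 -4  1  0  4  1  1  0  3  0  2  6  0  0  3  1]
240 [  -2    4   -1   34   38   37   43   30   37    8    7    2    5   22   23   23    0 1395   -4    5    1   -3   -2   -2    0    7    8    5    3   -1    1    3    4   -4    0    0   -3    0]
260 [ 0  0 37 38 40 42 38 39 28 -1  1  0 -1  6  0  0  1  0  1  5  1  2 -1  0  0 -3  4  1  3  3  1  1 -2  0  3  1  0 -3]
c 212 [-2  0  3  4 -1 -3  0  5  1  0  0 -1 38 35 34 52 53 95 97 52 53 31 38 38 38 33 36 34 31 27 31 35 34 40 39 40 38 36  1  3  0  1]
c 218 [ 0  0 38 36 37 41 37 33 38 37 42 41 38 36 34 55 50 96 96 72 55 49 33 37 38 37 31 38 37 35 34 31 39 34 36 33 35 32 -2  1  1  0]
c 225 [ 0  6 35 36 35 39 40 36 42 30 35 32 32 22 22 10  9  2  1  2 49 44 -6  2  3  7  4  0  0  5  0  2  1  3 -2  0 34 34 35  1 -2 -5]
c 240 [-1 -5  0  0  1  3  4  2  1 -5  3  4  0  0  6 -2  4 -5 -2 -2 39 47 -3  0  2 -1 28 24 30  2 -1  2 -1 -1 -1 -1 33 36 36  3  1  0]
c 255 [ 0  5  2  1 -4 -1  2  0 -3 -2  2  4  3  0  2  0  6  1  2  3  7 46  3  2 -3  7 29 27 30 26  3  1 -1 -4  0  2 15 36 35  1 -6  1]
c 265 [ 2 -2  4 -1  1  0  0  1  2  0  2  4 -3  5  3  3  2  0  0  5 -1 47 48  4  2  1  2 28 23 23  5  0  2  2 -2  0  3 39 38  0  3  6]
```

View pics/nest.png

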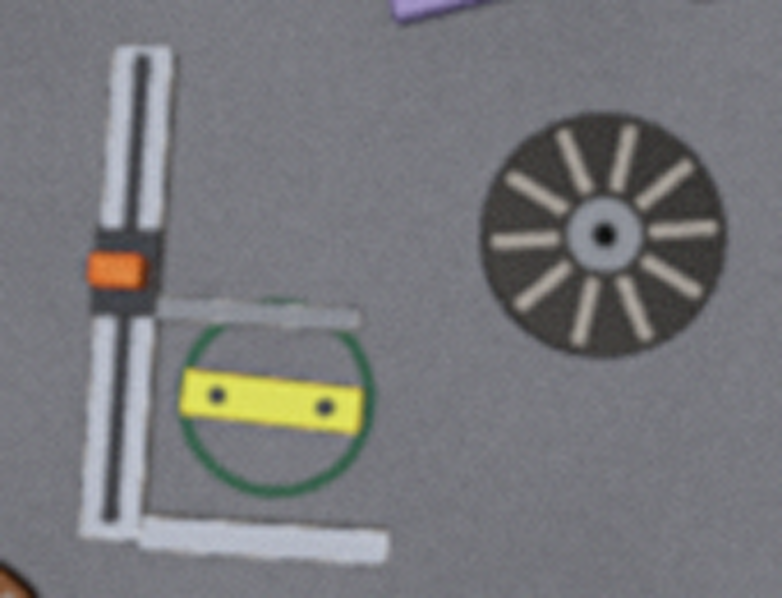

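```bash
python3 - <<'E'
from h import *
im=dict(np.load("pics/top0.npz"))
f=hsv(im);print(f[180,216],f[277,250],f[170,260],f[228,245])
q=np.zeros(f.shape[:2],np.uint8);q[165:290,195:285]=255
m=((f[:,:,2]>150)&(f[:,:,1]<80)).astype(np.uint8)*255&q
cv2.imwrite("pics/m.png",cv2.resize(m[160:290,190:290],None,fx=4,fy=4))
V,U=np.nonzero(m);P=plane(im,np.stack([U,V],1),.036)[:,:2]
# initial axes
ang=np.deg2rad(-5)
# fence region: pixel rows>270 & cols>222 ; edges per column / rows
def edge_line(pts,axis):
    pts=np.array(pts);return pts
inner=[];outer=[]
for c in range(226,270):
    r=np.nonzero(m[265:290,c])[0]
    if len(r): inner.append((c,265+r.min()-.5));outer.append((c,265+r.max()+.5))
I=plane(im,inner,.036)[:,:2];O=plane(im,outer,.036)[:,:2]
def fit(P):
    vx,vy,x0,y0=cv2.fitLine(P.astype(np.float32),cv2.DIST_HUBER,0,.01,.01).ravel();return np.array([vx,vy]),np.array([x0,y0])
di,pi=fit(I);do,po=fit(O)
print("fence inner dir deg",np.degrees(np.arctan2(di[1],di[0])),pi,"outer",np.degrees(np.arctan2(do[1],do[0])),po)
ri=[];ro=[]
for r in list(range(172,205))+list(range(232,268)):
    c=np.nonzero(m[r,200:240])[0]
    if len(c): ri.append((200+c.max()+.5,r));ro.append((200+c.min()-.5,r))
RI=plane(im,ri,.036)[:,:2];RO=plane(im,ro,.036)[:,:2]
d1,p1=fit(RI);d2,p2=fit(RO)
print("rail inner",np.degrees(np.arctan2(d1[1],d1[0])),p1,"outer",np.degrees(np.arctan2(d2[1],d2[0])),p2)
n=np.array([-d1[1],d1[0]]);print("rail thickness",abs((p2-p1)@n))
n2=np.array([-di[1],di[0]]);print("fence th",abs((po-pi)@n2))
ends=plane(im,[(m[168:,:].any(1).argmax()*0+218,168+np.nonzero(m[168:180,205:232].any(1))[0].min()-.5)],.036);print("rail far end",ends)
E
```

```text
[116  21 197] [113  21 195] [128  16 127] [114  17 152]
fence inner dir deg 85.81319 [0.35164544 0.10345612] outer 85.05662 [0.3310682  0.10173444]
rail inner -4.2683887 [0.49888736 0.1694554 ] outer -4.37948 [0.5217095  0.20339353]
rail thickness 0.03554263
fence th 0.020396639
rail far end [[0.64345289 0.18324408 0.036     ]]
```

View pics/m.png

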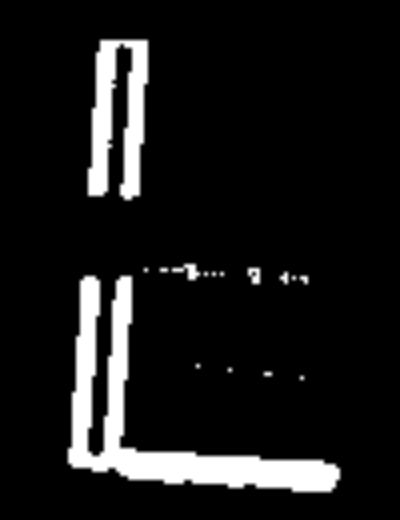

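```bash
cat >> h.py <<'E'
A=np.deg2rad(-4.4);EX=np.array([np.cos(A),np.sin(A)]);EY=np.array([-np.sin(A),np.cos(A)]);O=.41768*EX+.13222*EY
def n2w(x,y): return O+x*EX+y*EY
def w2n(p): p=np.asarray(p)[:2]-O;return np.array([p@EX,p@EY])
def yawof(Rm): return np.degrees(np.arctan2(Rm[1,1],Rm[0,1]))
def plan(wps,o):
    """wps: (x,y,z,yaw) world; chained deltas, first from the measured pose"""
    Rm=R.from_rotvec(o["ee_rot"]).as_matrix();p=np.array(o["position"])
    print("at",p.round(4),"nest",w2n(p).round(4),"yaw",round(yawof(Rm),2),"tilt",np.round(np.degrees(np.arccos(-Rm[2,2])),2),"t",round(o["clock"],2))
    for x,y,z,yw in wps:
        d=Rm.T@(np.array([x,y,z])-p)*100;t=-(yw-yawof(Rm));t=(t+180)%360-180
        print("  xyz",d.round(2),"turn",round(t,1),"->",np.round([x,y,z],3))
        Rm=R.from_euler('z',-t,degrees=True).as_matrix()@Rm;p=np.array([x,y,z])
E
python3 - <<'E'
from h import *
from cell import observe
print(O, w2n([.5035,.1844]),w2n([.4257,.0999]),w2n([.524,-.1024]))
plan([(.32,.45,.22,35),(.42,.30,.21,5),(.5035,.1844,.16,-4.4)],observe())
E
```

```text
[0.42659278 0.09978631] [0.07018907 0.09026456] [-8.98874287e-04  4.48602211e-05] [ 0.11263167 -0.19411743]
at [0.2287 0.5812 0.226 ] nest [-0.2342  0.4648] yaw 68.52 tilt 0.08 t 0.1
  xyz [-13.3   -8.86   0.62] turn 33.5 -> [0.32 0.45 0.22]
  xyz [-18.02  -0.41   1.  ] turn 30.0 -> [0.42 0.3  0.21]
  xyz [-12.24   7.32   4.99] turn 9.4 -> [0.503 0.184 0.16 ]
```

Emit:
arm_command([
  {"xyz": [-13.3, -8.9, 0.6], "turn": 33.5, "jaw": 0},
  {"xyz": [-13.3, -8.9, 0.6], "turn": 33.5, "jaw": 0},
  {"xyz": [-13.3, -8.9, 0.6], "turn": 33.5, "jaw": 0},
  {"xyz": [-13.3, -8.9, 0.6], "turn": 33.5, "jaw": 0},
  {"xyz": [-13.3, -8.9, 0.6], "turn": 33.5, "jaw": 0},
], force=15)

```text
clock: 0.52
position: [0.3254, 0.4421, 0.2199]
ee_rot: [1.471, 2.771, -0.006]
force: [1.4, -0.4, -0.1]
width: 0.999
```

Emit:
arm_command([
  {"xyz": [-18, -0.4, 1], "turn": 30, "jaw": 0},
  {"xyz": [-18, -0.4, 1], "turn": 30, "jaw": 0},
  {"xyz": [-18, -0.4, 1], "turn": 30, "jaw": 0},
  {"xyz": [-18, -0.4, 1], "turn": 30, "jaw": 0},
  {"xyz": [-18, -0.4, 1], "turn": 30, "jaw": 0},
])

```text
clock: 0.93
position: [0.4251, 0.2858, 0.2107]
ee_rot: [2.15, 2.282, -0.006]
force: [0.1, -0.3, 0.7]
width: 1.001
```

```bash
python3 - <<'E'
from h import *
from cell import observe
plan([(.5035,.1844,.13,-4.4),(.5035,.1844,.064,-4.4)],observe())
E
```

```text
at [0.4251 0.2858 0.2107] nest [-0.0157  0.1854] yaw 3.39 tilt 0.42 t 0.93
  xyz [-10.53   7.21   8.16] turn 7.8 -> [0.503 0.184 0.13 ]
  xyz [ 0.05 -0.01  6.6 ] turn 0.0 -> [0.503 0.184 0.064]
```

Emit:
arm_command([
  {"xyz": [-10.5, 7.2, 8.2], "turn": 7.8},
  {"xyz": [-10.5, 7.2, 8.2], "turn": 7.8},
  {"xyz": [-10.5, 7.2, 8.2], "turn": 7.8},
  {"xyz": [-10.5, 7.2, 8.2], "turn": 7.8},
  {"xyz": [-10.5, 7.2, 8.2], "turn": 7.8},
])

```text
schema error: expected keys xyz, turn, jaw
```

```bash
python3 - <<'E'
from h import *
from cell import observe,get_image
im=get_image("wrist");np.savez("pics/w1.npz",**im)
o=observe()
cv2.imwrite("pics/w1.png",im["frame"][:,:,::-1])
m=mask(im,(3,150,80),(18,255,255));c=big(m);P=plane(im,c,.096)[:,:2].astype(np.float32)
print(cv2.minAreaRect(P),c.mean(0))
print(proj(im,np.append(o["position"][:2],.096)))
plan([(.5035,.1844,.064,-4.4)],o)
E
```

```text
((0.48193153738975525, 0.3518250286579132), (0.12009207159280777, 0.11987758427858353), 46.429954528808594) [348.13759214 128.70515971]
[[278.46687852 207.64246295]]
at [0.427  0.2829 0.2107] nest [-0.0136  0.1826] yaw 3.22 tilt 0.5 t 0.98
  xyz [-10.13   7.05  14.78] turn 7.6 -> [0.503 0.184 0.064]
```

View pics/w1.png

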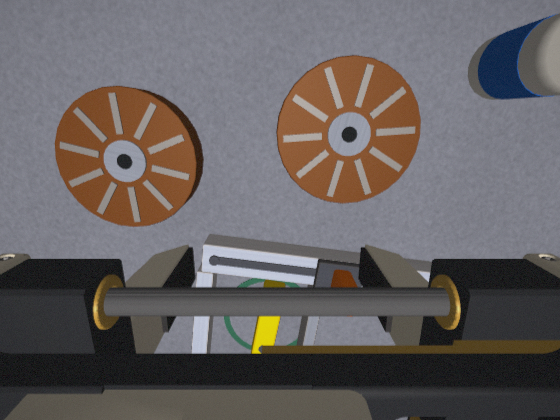

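The wrist view shows the two brown decoys at (125,160) and (348,130). The nest is half hidden by the gripper, with the orange grip at (345,280). The last move was refused because the jaw key was missing, so I'm repeating it.

Emit:
arm_command([
  {"xyz": [-10.1, 7.0, 8.0], "turn": 7.6, "jaw": 0},
  {"xyz": [-10.1, 7.0, 8.0], "turn": 7.6, "jaw": 0},
  {"xyz": [-10.1, 7.0, 8.0], "turn": 7.6, "jaw": 0},
  {"xyz": [-10.1, 7.0, 8.0], "turn": 7.6, "jaw": 0},
  {"xyz": [-10.1, 7.0, 8.0], "turn": 7.6, "jaw": 0},
])

```text
clock: 1.4
position: [0.504, 0.1791, 0.129]
ee_rot: [2.304, 2.121, -0.013]
force: [-0.8, -1.2, 0.7]
width: 0.998
```

```bash
python3 - <<'E'
from h import *
from cell import observe
plan([(.5035,.1844,.065,-4.4)],observe())
E
```

```text
at [0.504  0.1791 0.129 ] nest [0.0711 0.0851] yaw -4.75 tilt 0.75 t 1.4
  xyz [ 0.6 -0.1  6.4] turn -0.4 -> [0.503 0.184 0.065]
```

Emit:
arm_command([
  {"xyz": [0.5, -0.1, 3.0], "turn": -0.4, "jaw": 0},
  {"xyz": [0.5, -0.1, 4.5], "turn": -0.4, "jaw": 0},
  {"xyz": [0.5, -0.1, 6.0], "turn": -0.4, "jaw": 0},
  {"xyz": [0.5, -0.1, 6.4], "turn": -0.4, "jaw": 0},
  {"xyz": [0.5, -0.1, 6.4], "turn": -0.4, "jaw": 0},
])

```text
clock: 1.82
position: [0.5024, 0.1836, 0.0641]
ee_rot: [2.297, 2.13, -0.017]
force: [-1.1, -0.2, 0.6]
width: 0.997
```

```bash
python3 - <<'E'
from h import *
from cell import observe,get_image
for n in("scene",):
    im=get_image(n);cv2.imwrite("pics/s2.png",cv2.resize(im["frame"][120:260,220:400,::-1],None,fx=4,fy=4,interpolation=cv2.INTER_CUBIC))
plan([(.5035,.1844,.065,-4.4)],observe())
E
```

```text
at [0.5031 0.1837 0.065 ] nest [0.0699 0.0896] yaw -4.32 tilt 0.76 t 1.87
  xyz [ 0.07  0.03 -0.  ] turn 0.1 -> [0.503 0.184 0.065]
```

View pics/s2.png

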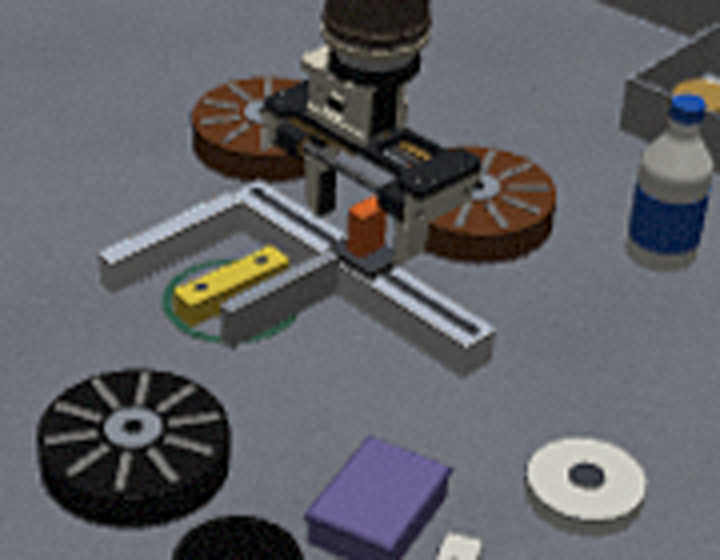

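The picture shows the fingers either side of the orange grip at (367,225). I'm closing on it now.

Emit:
arm_command([
  {"xyz": [0, 0, 0], "turn": 0, "jaw": 255},
  {"xyz": [0, 0, 0], "turn": 0, "jaw": 255},
  {"xyz": [0, 0, 0], "turn": 0, "jaw": 255},
  {"xyz": [0, 0, 0], "turn": 0, "jaw": 255},
  {"xyz": [0, 0, 0], "turn": 0, "jaw": 255},
], force=15)

```text
clock: 2.28
position: [0.5033, 0.1839, 0.0654]
ee_rot: [2.296, 2.13, -0.013]
force: [0.3, -0.1, 0.4]
width: 0.683
```

Emit:
arm_command([
  {"xyz": [0, 0, 0], "turn": 0, "jaw": 255},
  {"xyz": [0, 0, 0], "turn": 0, "jaw": 255},
  {"xyz": [0, 0, 0], "turn": 0, "jaw": 255},
  {"xyz": [0, 0, 0], "turn": 0, "jaw": 255},
  {"xyz": [0, 0, 0], "turn": 0, "jaw": 255},
])

```text
clock: 2.7
position: [0.5033, 0.1839, 0.0654]
ee_rot: [2.296, 2.13, -0.013]
force: [0.4, -0.2, -1.3]
width: 0.32
```

Emit:
arm_command([
  {"xyz": [0, 2, 0], "turn": 0, "jaw": 255},
  {"xyz": [0, 3.5, 0], "turn": 0, "jaw": 255},
  {"xyz": [0, 5, 0], "turn": 0, "jaw": 255},
  {"xyz": [0, 6.5, 0], "turn": 0, "jaw": 255},
  {"xyz": [0, 7.5, 0], "turn": 0, "jaw": 255},
])

```text
clock: 3.12
position: [0.5784, 0.1783, 0.065]
ee_rot: [2.297, 2.13, -0.015]
force: [-1.8, 1.6, 0.5]
width: 0.216
```

```bash
python3 - <<'E'
from h import *
from cell import observe
plan([(*n2w(.167,.0903),.065,-4.4),(*n2w(.170,.0903),.065,-4.4)],observe());print(observe()["width"])
E
```

```text
at [0.5784 0.1783 0.065 ] nest [0.1453 0.0899] yaw -4.31 tilt 0.75 t 3.12
  xyz [0.03 2.17 0.  ] turn 0.1 -> [0.6   0.177 0.065]
  xyz [0.  0.3 0. ] turn 0.0 -> [0.603 0.177 0.065]
0.21645215593066033
```

Emit:
arm_command([
  {"xyz": [0, 1, 0], "turn": 0, "jaw": 255},
  {"xyz": [0, 1.8, 0], "turn": 0, "jaw": 255},
  {"xyz": [0, 2.0, 0], "turn": 0, "jaw": 255},
  {"xyz": [0, 2.2, 0], "turn": 0, "jaw": 255},
  {"xyz": [0, 2.2, 0], "turn": 0, "jaw": 255},
])

```text
clock: 3.53
position: [0.5988, 0.1767, 0.065]
ee_rot: [2.298, 2.132, -0.018]
force: [-6.6, -0.2, 6.3]
width: 0.222
```

Emit:
arm_command([
  {"xyz": [0, 0.1, 0], "turn": 0, "jaw": 255},
  {"xyz": [0, 0.2, 0], "turn": 0, "jaw": 255},
  {"xyz": [0, 0.3, 0], "turn": 0, "jaw": 255},
  {"xyz": [0, 0.3, 0], "turn": 0, "jaw": 255},
  {"xyz": [0, 0.3, 0], "turn": 0, "jaw": 255},
])

```text
clock: 3.95
position: [0.5988, 0.1768, 0.0649]
ee_rot: [2.3, 2.135, -0.024]
force: [-12.8, -0.1, 11.4]
width: 0.218
```

```bash
python3 - <<'E'
from h import *
from cell import observe
o=observe()
plan([(*n2w(.170,.0903),.065,-4.4)],o);print(o["width"],o["force"])
E
```

```text
at [0.5988 0.1768 0.0649] nest [0.1658 0.09  ] yaw -4.27 tilt 0.9 t 3.95
  xyz [ 0.03  0.42 -0.01] turn 0.1 -> [0.603 0.177 0.065]
0.21827773406622367 [-12.78185259  -0.08886371  11.35609422]
```

The jaw hit its end stop: the arm stalled and the force rose to 12.8 N. I'm releasing the grip and moving to the strip.

Emit:
arm_command([
  {"xyz": [0, 0, 0], "turn": 0, "jaw": 80},
  {"xyz": [0, 0, 0], "turn": 0, "jaw": 80},
  {"xyz": [0, 0, 0], "turn": 0, "jaw": 80},
  {"xyz": [0, 0, 0], "turn": 0, "jaw": 80},
  {"xyz": [0, 0, 0], "turn": 0, "jaw": 80},
])

```text
clock: 4.37
position: [0.5991, 0.1767, 0.0649]
ee_rot: [2.3, 2.134, -0.024]
force: [-0.5, -0.4, 0.3]
width: 0.528
```

Emit:
arm_command([
  {"xyz": [0, 0, -2], "turn": 0, "jaw": 80},
  {"xyz": [0, 0, -5], "turn": 0, "jaw": 80},
  {"xyz": [0, 0, -8], "turn": 0, "jaw": 80},
  {"xyz": [0, 0, -10], "turn": 0, "jaw": 80},
  {"xyz": [0, 0, -10], "turn": 0, "jaw": 80},
])

```text
clock: 4.78
position: [0.6028, 0.1784, 0.1696]
ee_rot: [2.298, 2.132, -0.013]
force: [1.5, 0.9, 0.2]
width: 0.688
```

```bash
python3 - <<'E'
from h import *
from cell import observe
o=observe()
plan([(.4257,.0999,.09,-7.4)],o);print(o["width"],o["force"])
E
```

```text
at [0.6028 0.1784 0.1696] nest [0.1697 0.0919] yaw -4.3 tilt 0.6 t 4.78
  xyz [ -9.07 -17.07   8.07] turn 3.1 -> [0.426 0.1   0.09 ]
0.6884622848658117 [1.53343176 0.88192959 0.23851324]
```

Emit:
arm_command([
  {"xyz": [-3, -6, 2], "turn": 3, "jaw": 80},
  {"xyz": [-6, -11, 4], "turn": 3, "jaw": 80},
  {"xyz": [-9.1, -17.1, 8], "turn": 3, "jaw": 80},
  {"xyz": [-9.1, -17.1, 8], "turn": 3, "jaw": 80},
  {"xyz": [-9.1, -17.1, 8], "turn": 3, "jaw": 80},
])

```text
clock: 5.2
position: [0.4233, 0.0987, 0.0898]
ee_rot: [2.353, 2.071, -0.012]
force: [-0.1, 0.3, -0.5]
width: 0.686
```

Emit:
arm_command([
  {"xyz": [0, 0, 0], "turn": 0, "jaw": 80},
  {"xyz": [0, 0, 0], "turn": 0, "jaw": 80},
])

```text
clock: 5.37
position: [0.4199, 0.0973, 0.0887]
ee_rot: [2.355, 2.071, -0.018]
force: [0.2, 0.7, 0.0]
width: 0.688
```

```bash
python3 - <<'E'
from h import *
from cell import observe,get_image
o=observe()
im=get_image("top");W=world(im)
m=mask(im,(3,150,100),(18,255,255),(200,130,235,235));P=plane(im,big(m),.096)[:,:2].astype(np.float32);r=cv2.minAreaRect(P);print("grip",r,w2n(r[0]))
cv2.imwrite("pics/t3.png",cv2.resize(im["frame"][130:290,190:360,::-1],None,fx=3.7,fy=3.7,interpolation=cv2.INTER_CUBIC))
im=get_image("scene")
cv2.imwrite("pics/s3.png",cv2.resize(im["frame"][120:260,220:400,::-1],None,fx=4,fy=4,interpolation=cv2.INTER_CUBIC))
plan([(.4257,.0999,.006,-7.4)],o)
E
```

```text
grip ((0.5999733209609985, 0.17706206440925598), (0.029609467834234238, 0.018861623480916023), 89.15409088134766) [0.16694102 0.09034959]
at [0.4199 0.0973 0.0887] nest [-0.0065 -0.003 ] yaw -7.36 tilt 0.74 t 5.37
  xyz [0.43 0.57 8.26] turn 0.0 -> [0.426 0.1   0.006]
```

View pics/t3.png

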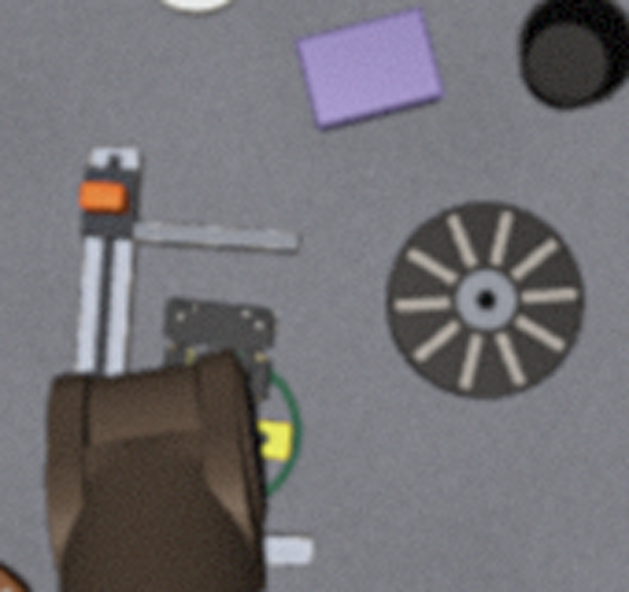

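View pics/s3.png

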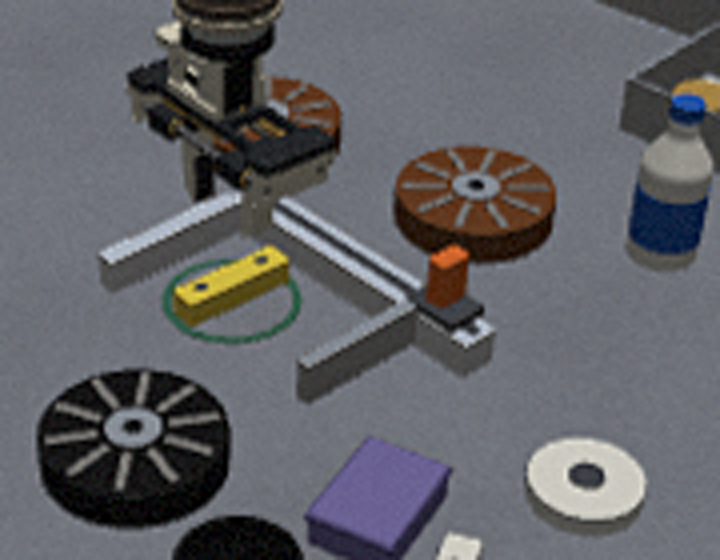

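The top and scene views show the jaw at the far end of the rail: grip at (103,196) in the top crop, nest x 0.1669, so fully open. The strip at (232,282) in the scene crop is untouched. I'm descending on it.

Emit:
arm_command([
  {"xyz": [0.4, 0.55, 2.5], "turn": 0, "jaw": 80},
  {"xyz": [0.4, 0.55, 4.5], "turn": 0, "jaw": 80},
  {"xyz": [0.4, 0.55, 4.5], "turn": 0, "jaw": 80},
  {"xyz": [0.4, 0.55, 4.5], "turn": 0, "jaw": 80},
  {"xyz": [0.4, 0.55, 4.5], "turn": 0, "jaw": 80},
])

```text
clock: 5.88
position: [0.4314, 0.102, 0.0458]
ee_rot: [2.352, 2.07, -0.009]
force: [0.7, 0.5, 0.4]
width: 0.688
```

```bash
python3 - <<'E'
from h import *
from cell import observe
plan([(.4255,.0999,.006,-7.4)],observe())
E
```

```text
at [0.4314 0.102  0.0458] nest [0.0046 0.0026] yaw -7.3 tilt 0.59 t 5.88
  xyz [-0.25 -0.57  3.98] turn 0.1 -> [0.426 0.1   0.006]
```

Emit:
arm_command([
  {"xyz": [-0.25, -0.57, 0], "turn": 0, "jaw": 80},
  {"xyz": [-0.25, -0.57, 1], "turn": 0, "jaw": 80},
  {"xyz": [-0.25, -0.57, 2.5], "turn": 0, "jaw": 80},
  {"xyz": [-0.25, -0.57, 3.5], "turn": 0, "jaw": 80},
  {"xyz": [-0.25, -0.57, 3.9], "turn": 0, "jaw": 80},
])

```text
clock: 6.3
position: [0.4253, 0.0999, 0.0068]
ee_rot: [2.352, 2.07, -0.009]
force: [-0.4, -0.3, 0.1]
width: 0.687
```

Emit:
arm_command([
  {"xyz": [0, 0, 0], "turn": 0, "jaw": 255},
  {"xyz": [0, 0, 0], "turn": 0, "jaw": 255},
  {"xyz": [0, 0, 0], "turn": 0, "jaw": 255},
  {"xyz": [0, 0, 0], "turn": 0, "jaw": 255},
  {"xyz": [0, 0, 0], "turn": 0, "jaw": 255},
], force=20)

```text
clock: 6.72
position: [0.4257, 0.1001, 0.0073]
ee_rot: [2.352, 2.07, -0.007]
force: [0.6, -1.6, -0.0]
width: 0.375
```

Emit:
arm_command([
  {"xyz": [0, 0, 0], "turn": 0, "jaw": 255},
  {"xyz": [0, 0, 0], "turn": 0, "jaw": 255},
  {"xyz": [0, 0, 0], "turn": 0, "jaw": 255},
  {"xyz": [0, 0, 0], "turn": 0, "jaw": 255},
])

```text
clock: 7.05
position: [0.4258, 0.1002, 0.0075]
ee_rot: [2.352, 2.07, -0.007]
force: [-0.9, 0.2, 5.7]
width: 0.304
```

Emit:
arm_command([
  {"xyz": [0, 0, -2], "turn": 0, "jaw": 255},
  {"xyz": [0, 0, -5], "turn": 0, "jaw": 255},
  {"xyz": [0, 0, -8], "turn": 0, "jaw": 255},
  {"xyz": [0, 0, -11], "turn": 0, "jaw": 255},
  {"xyz": [0, 0, -14], "turn": 0, "jaw": 255},
])

```text
clock: 7.47
position: [0.4249, 0.1011, 0.1487]
ee_rot: [2.352, 2.069, -0.008]
force: [0.8, 1.0, -1.8]
width: 0.303
```

```bash
python3 - <<'E'
from h import *
from cell import observe,get_image
im=get_image("scene")
cv2.imwrite("pics/s4.png",cv2.resize(im["frame"][80:260,220:400,::-1],None,fx=3.3,fy=3.3,interpolation=cv2.INTER_CUBIC))
plan([(.44,-.14,.14,-7.4),(.468,-.379,.14,-4.7)],observe())
E
```

```text
at [0.4277 0.1017 0.1534] nest [0.001 0.002] yaw -7.37 tilt 0.6 t 7.52
  xyz [-23.81   4.31   1.51] turn 0.0 -> [ 0.44 -0.14  0.14]
  xyz [-23.34   5.85   0.18] turn -2.7 -> [ 0.468 -0.379  0.14 ]
```

View pics/s4.png

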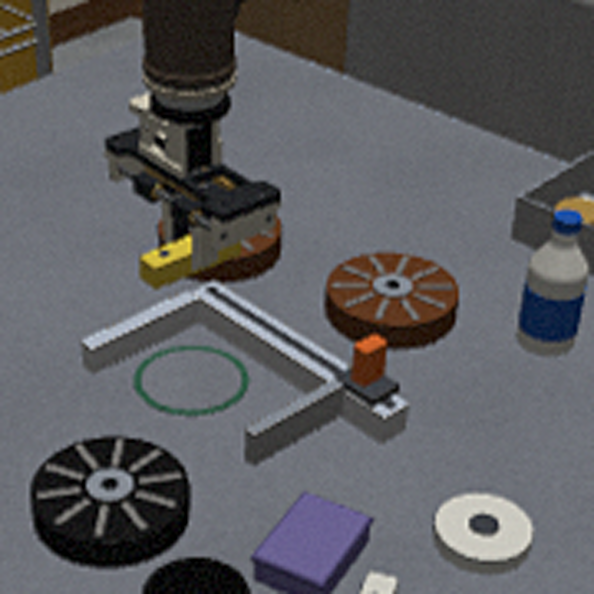

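The strip is held at (165,258), with a width of 28 mm. I'm carrying it to the tray.

Emit:
arm_command([
  {"xyz": [-4, 0.7, 0.5], "turn": 0, "jaw": 255},
  {"xyz": [-8, 1.4, 1], "turn": 0, "jaw": 255},
  {"xyz": [-12, 2.1, 1.4], "turn": 0, "jaw": 255},
  {"xyz": [-16, 2.8, 1.4], "turn": 0, "jaw": 255},
  {"xyz": [-20, 3.6, 1.4], "turn": 0, "jaw": 255},
])

```text
clock: 7.93
position: [0.437, -0.1029, 0.1404]
ee_rot: [2.352, 2.068, 0.002]
force: [1.1, 0.7, -0.3]
width: 0.307
```

Emit:
arm_command([
  {"xyz": [-4, 1, 0], "turn": -1, "jaw": 255},
  {"xyz": [-8, 2, 0], "turn": -2, "jaw": 255},
  {"xyz": [-12, 3, 0], "turn": -2.7, "jaw": 255},
  {"xyz": [-16, 4, 0], "turn": -2.7, "jaw": 255},
  {"xyz": [-20, 5, 0], "turn": -2.7, "jaw": 255},
])

```text
clock: 8.35
position: [0.4607, -0.3097, 0.1415]
ee_rot: [2.302, 2.124, 0.002]
force: [1.1, 0.1, -0.4]
width: 0.304
```

```bash
python3 - <<'E'
from h import *
from cell import observe
plan([(.468,-.379,.10,-4.7)],observe());print(observe()["width"])
E
```

```text
at [ 0.4607 -0.3097  0.1415] nest [ 0.0654 -0.4056] yaw -4.62 tilt 0.54 t 8.35
  xyz [-6.83  1.25  4.2 ] turn 0.1 -> [ 0.468 -0.379  0.1  ]
0.30383655501801765
```

Emit:
arm_command([
  {"xyz": [-3.5, 0.7, 1], "turn": 0, "jaw": 255},
  {"xyz": [-6.8, 1.2, 3], "turn": 0, "jaw": 255},
  {"xyz": [-6.8, 1.2, 4.2], "turn": 0, "jaw": 255},
  {"xyz": [-6.8, 1.2, 4.2], "turn": 0, "jaw": 255},
  {"xyz": [-6.8, 1.2, 4.2], "turn": 0, "jaw": 255},
])

```text
clock: 8.77
position: [0.4667, -0.3777, 0.0988]
ee_rot: [2.305, 2.126, 0.001]
force: [-0.4, 0.2, -1.2]
width: 0.305
```

```bash
python3 - <<'E'
from h import *
from cell import observe,get_image
im=get_image("scene")
cv2.imwrite("pics/s5.png",cv2.resize(im["frame"][180:330,90:270,::-1],None,fx=4,fy=4,interpolation=cv2.INTER_CUBIC))
plan([(.468,-.379,.0145,-4.7)],observe())
E
```

```text
at [ 0.4675 -0.3773  0.0997] nest [ 0.0774 -0.4726] yaw -4.57 tilt 0.45 t 8.82
  xyz [-0.13  0.01  8.52] turn 0.1 -> [ 0.468 -0.379  0.014]
```

View pics/s5.png

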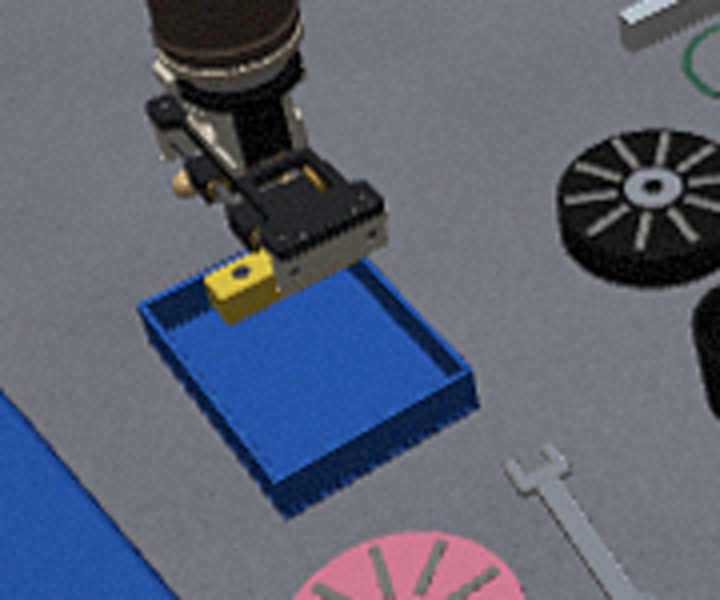

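The strip at (240,285) hangs over the tray, whose corners are at (140,305), (290,510) and (475,375). I'm lowering it.

Emit:
arm_command([
  {"xyz": [-0.1, 0, 2.5], "turn": 0, "jaw": 255},
  {"xyz": [-0.1, 0, 5], "turn": 0, "jaw": 255},
  {"xyz": [-0.1, 0, 7], "turn": 0, "jaw": 255},
  {"xyz": [-0.1, 0, 8], "turn": 0, "jaw": 255},
  {"xyz": [-0.1, 0, 8.5], "turn": 0, "jaw": 255},
])

```text
clock: 9.23
position: [0.4683, -0.3771, 0.0142]
ee_rot: [2.301, 2.129, 0.003]
force: [1.1, 0.2, -0.9]
width: 0.305
```

```bash
python3 - <<'E'
from h import *
from cell import observe
o=observe()
plan([(.468,-.379,.0125,-4.7)],o);print(o["force"])
E
```

```text
at [ 0.4683 -0.3771  0.0142] nest [ 0.0781 -0.4723] yaw -4.46 tilt 0.38 t 9.23
  xyz [-0.19 -0.01  0.17] turn 0.2 -> [ 0.468 -0.379  0.012]
[ 1.06502624  0.22668455 -0.88772531]
```

Emit:
arm_command([
  {"xyz": [0, 0, 0.15], "turn": 0, "jaw": 255},
  {"xyz": [0, 0, 0.15], "turn": 0, "jaw": 100},
  {"xyz": [0, 0, 0.1], "turn": 0, "jaw": 60},
  {"xyz": [0, 0, 0], "turn": 0, "jaw": 60},
  {"xyz": [0, 0, 0], "turn": 0, "jaw": 60},
])

```text
clock: 9.65
position: [0.4688, -0.3776, 0.0153]
ee_rot: [2.3, 2.128, 0.004]
force: [-0.5, 0.5, 0.2]
width: 0.543
```

Emit:
arm_command([
  {"xyz": [0, 0, -1], "turn": 0, "jaw": 60},
  {"xyz": [0, 0, -3], "turn": 0, "jaw": 0},
  {"xyz": [0, 0, -6], "turn": 0, "jaw": 0},
  {"xyz": [0, 0, -9], "turn": 0, "jaw": 0},
  {"xyz": [0, 0, -12], "turn": 0, "jaw": 0},
])

```text
clock: 10.07
position: [0.4677, -0.3772, 0.1377]
ee_rot: [2.301, 2.127, 0.003]
force: [1.9, 0.8, -1.1]
width: 0.906
```

```bash
python3 - <<'E'
from h import *
from cell import observe,get_image
im=get_image("scene")
cv2.imwrite("pics/s6.png",cv2.resize(im["frame"][180:330,90:270,::-1],None,fx=4,fy=4,interpolation=cv2.INTER_CUBIC))
im=get_image("top");H=world(im)[:,:,2]
q=np.zeros(H.shape,np.uint8);q[175:245,285:355]=1
m=((H>.02)&(H<.05)&(q>0)).astype(np.uint8)
c,r=cv2.minEnclosingCircle(plane(im,big(m),.035)[:,:2].astype(np.float32));dn=w2n(c);print("disc",c,r,dn)
# push start: 92 mm behind centre along dir rotated 15deg from +y toward -x
d=np.array([-np.sin(np.radians(15)),np.cos(np.radians(15))])
s=n2w(*(dn-d*.092));print("start",s)
plan([(*s,.13,10.6),(*s,.010,10.6)],observe())
E
```

```text
disc (0.5240222811698914, -0.1024230420589447) 0.07496847212314606 [ 0.11265565 -0.1941387 ]
start [ 0.54094581 -0.19285309]
at [ 0.4701 -0.3795  0.1413] nest [ 0.0801 -0.4746] yaw -4.5 tilt 0.99 t 10.17
  xyz [19.18  5.59  1.06] turn -15.1 -> [ 0.541 -0.193  0.13 ]
  xyz [ 0.1  -0.18 12.  ] turn 0.0 -> [ 0.541 -0.193  0.01 ]
```

View pics/s6.png

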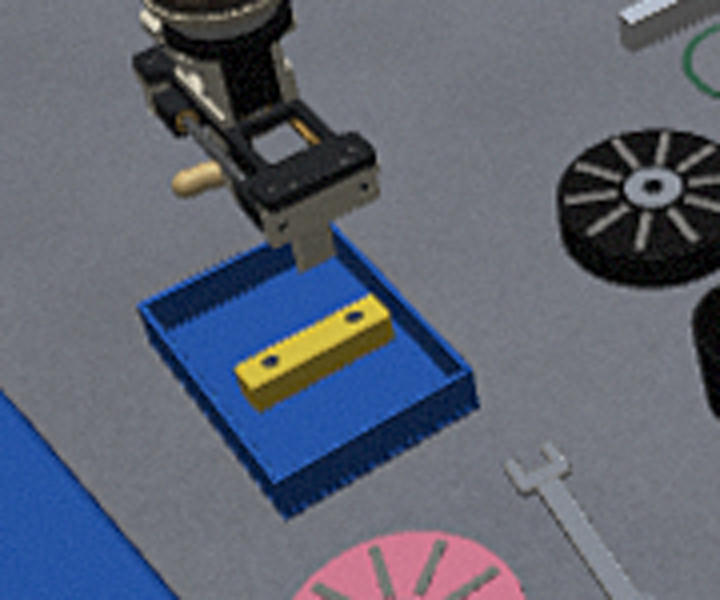

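The strip lies flat in the tray at (315,350). Next I'm moving behind the disc with the fingers fully open as a two-finger cradle.

Emit:
arm_command([
  {"xyz": [4, 1.1, 0], "turn": -5, "jaw": 0},
  {"xyz": [8, 2.2, 0], "turn": -10, "jaw": 0},
  {"xyz": [12, 3.4, 0], "turn": -15, "jaw": 0},
  {"xyz": [16, 4.6, 0], "turn": -15, "jaw": 0},
  {"xyz": [19.2, 5.6, 0], "turn": -15, "jaw": 0},
])

```text
clock: 10.58
position: [0.5418, -0.1892, 0.1412]
ee_rot: [1.996, 2.404, 0.006]
force: [-0.6, 0.5, 0.1]
width: 0.998
```

Emit:
arm_command([
  {"xyz": [0, 0, 0], "turn": 0, "jaw": 0},
  {"xyz": [0, 0, 0], "turn": 0, "jaw": 0},
])

```text
clock: 10.75
position: [0.5428, -0.1861, 0.1415]
ee_rot: [1.99, 2.41, 0.008]
force: [-0.1, -1.4, 0.1]
width: 1.001
```

```bash
python3 - <<'E'
from h import *
from cell import observe
plan([(.541,-.193,.010,10.6)],observe())
E
```

```text
at [ 0.5428 -0.1861  0.1415] nest [ 0.1378 -0.2762] yaw 10.91 tilt 1.0 t 10.75
  xyz [-0.51 -0.5  13.15] turn 0.3 -> [ 0.541 -0.193  0.01 ]
```

Emit:
arm_command([
  {"xyz": [-0.6, -0.4, 1], "turn": 0.3, "jaw": 0},
  {"xyz": [-0.6, -0.4, 4], "turn": 0.3, "jaw": 0},
  {"xyz": [-0.6, -0.5, 7], "turn": 0.3, "jaw": 0},
  {"xyz": [-0.6, -0.5, 9], "turn": 0.3, "jaw": 0},
  {"xyz": [-0.6, -0.5, 9.5], "turn": 0.3, "jaw": 0},
])

```text
clock: 11.17
position: [0.5371, -0.1955, 0.043]
ee_rot: [2.003, 2.404, 0.002]
force: [-0.1, 1.5, -0.6]
width: 1.003
```

```bash
python3 - <<'E'
from h import *
from cell import observe,get_image
im=get_image("scene")
cv2.imwrite("pics/s7.png",cv2.resize(im["frame"][130:330,150:350,::-1],None,fx=3,fy=3,interpolation=cv2.INTER_CUBIC))
plan([(.541,-.193,.010,10.6)],observe())
E
```

```text
at [ 0.5377 -0.1955  0.0438] nest [ 0.1335 -0.2859] yaw 10.42 tilt 0.76 t 11.22
  xyz [0.22 0.33 3.38] turn -0.2 -> [ 0.541 -0.193  0.01 ]
```

View pics/s7.png

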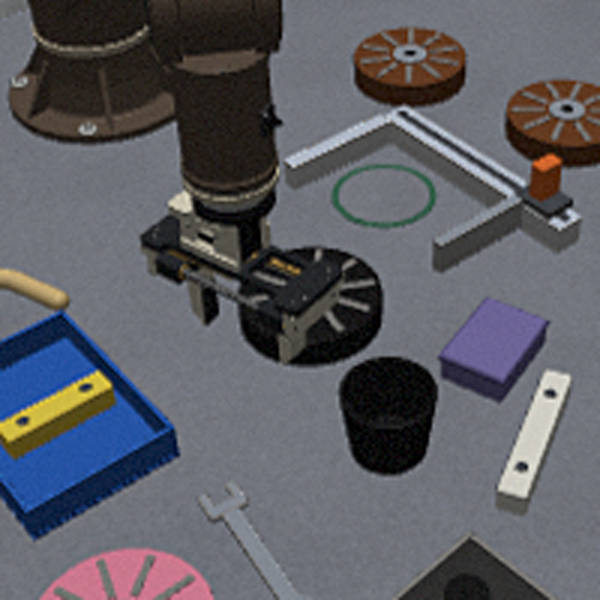

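The fingers at (205,300) and (290,340) are behind the disc, clear of the collar at (388,415) and the tray. I'm lowering to push height.

Emit:
arm_command([
  {"xyz": [0.2, 0.3, 1.5], "turn": -0.2, "jaw": 0},
  {"xyz": [0.2, 0.3, 2.5], "turn": -0.2, "jaw": 0},
  {"xyz": [0.2, 0.3, 3.2], "turn": -0.2, "jaw": 0},
  {"xyz": [0.2, 0.3, 3.3], "turn": -0.2, "jaw": 0},
])

```text
clock: 11.55
position: [0.5401, -0.1938, 0.0103]
ee_rot: [1.999, 2.407, 0.002]
force: [-0.7, -0.5, 0.2]
width: 1.005
```

```bash
python3 - <<'E'
from h import *
from cell import observe
o=observe()
d=np.array([-np.sin(np.radians(15)),np.cos(np.radians(15))])
f=lambda x,y:(*n2w(*(np.array([x,y])-d*.0688)),.010,10.6)
print(o["force"])
plan([f(.112,-.194),f(.08,-.14),f(.044,-.08),f(.012,-.02),f(.006,-.002)],o)
E
```

```text
[-0.7253083  -0.48453323  0.2203656 ]
at [ 0.5401 -0.1938  0.0103] nest [ 0.1357 -0.284 ] yaw 10.57 tilt 0.72 t 11.55
  xyz [2.43 0.03 0.01] turn -0.0 -> [ 0.536 -0.17   0.01 ]
  xyz [ 6.04 -1.69 -0.07] turn 0.0 -> [ 0.508 -0.114  0.01 ]
  xyz [ 6.73 -1.92 -0.08] turn 0.0 -> [ 0.477 -0.051  0.01 ]
  xyz [ 6.62 -1.54 -0.07] turn 0.0 -> [0.45  0.011 0.01 ]
  xyz [ 1.89 -0.11 -0.02] turn 0.0 -> [0.445 0.03  0.01 ]
```

Emit:
arm_command([
  {"xyz": [1.2, 0, 0], "turn": 0, "jaw": 0},
  {"xyz": [2.0, 0, 0], "turn": 0, "jaw": 0},
  {"xyz": [2.5, 0, 0], "turn": 0, "jaw": 0},
  {"xyz": [3.5, -0.3, 0], "turn": 0, "jaw": 0},
  {"xyz": [5.0, -0.7, 0], "turn": 0, "jaw": 0},
])

```text
clock: 11.97
position: [0.5251, -0.1465, 0.0107]
ee_rot: [1.999, 2.403, 0.003]
force: [1.5, -4.3, 1.9]
width: 0.999
```

```bash
python3 - <<'E'
from h import *
from cell import observe,get_image
o=observe()
d=np.array([-np.sin(np.radians(15)),np.cos(np.radians(15))])
f=lambda x,y:(*n2w(*(np.array([x,y])-d*.0688)),.010,10.6)
print(o["force"])
im=get_image("scene")
cv2.imwrite("pics/s8.png",cv2.resize(im["frame"][130:330,150:350,::-1],None,fx=3,fy=3,interpolation=cv2.INTER_CUBIC))
plan([f(.08,-.14),f(.044,-.08),f(.012,-.02),f(.006,-.002)],observe())
E
```

```text
[ 1.49612053 -4.3281237   1.9203083 ]
at [ 0.523  -0.1422  0.01  ] nest [ 0.1147 -0.2339] yaw 10.68 tilt 0.65 t 12.02
  xyz [ 3.09 -0.91 -0.03] turn 0.1 -> [ 0.508 -0.114  0.01 ]
  xyz [ 6.73 -1.92 -0.06] turn 0.0 -> [ 0.477 -0.051  0.01 ]
  xyz [ 6.62 -1.54 -0.06] turn 0.0 -> [0.45  0.011 0.01 ]
  xyz [ 1.89 -0.11 -0.01] turn 0.0 -> [0.445 0.03  0.01 ]
```

View pics/s8.png

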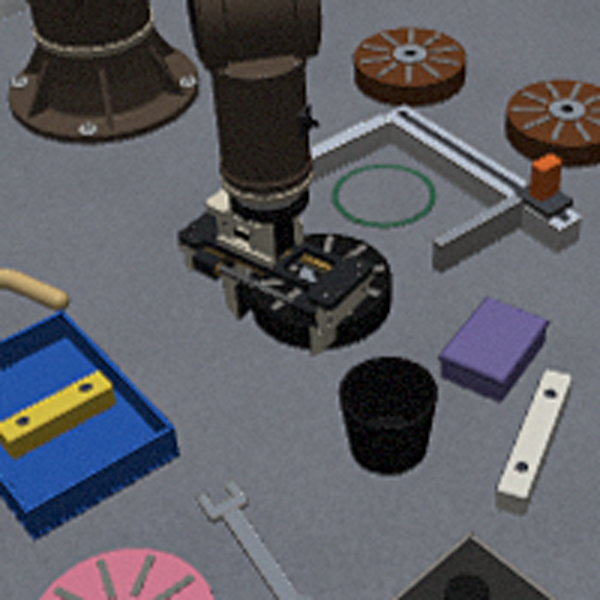

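The disc at (320,285) is cradled between the fingers and moving toward the nest. I'm continuing the push.

Emit:
arm_command([
  {"xyz": [1.2, -0.35, 0], "turn": 0, "jaw": 0},
  {"xyz": [2.6, -0.75, 0], "turn": 0, "jaw": 0},
  {"xyz": [4.0, -1.15, 0], "turn": 0, "jaw": 0},
  {"xyz": [5.4, -1.55, 0], "turn": 0, "jaw": 0},
  {"xyz": [6.8, -1.95, 0], "turn": 0, "jaw": 0},
])

```text
clock: 12.43
position: [0.4922, -0.0791, 0.0103]
ee_rot: [1.997, 2.407, 0.005]
force: [2.0, -4.2, 3.6]
width: 1.002
```

```bash
python3 - <<'E'
from h import *
from cell import observe,get_image
o=observe()
d=np.array([-np.sin(np.radians(15)),np.cos(np.radians(15))])
f=lambda x,y:(*n2w(*(np.array([x,y])-d*.0688)),.010,10.6)
print(o["force"])
im=get_image("scene")
cv2.imwrite("pics/s9.png",cv2.resize(im["frame"][130:330,150:350,::-1],None,fx=3,fy=3,interpolation=cv2.INTER_CUBIC))
plan([f(.044,-.08),f(.012,-.02),f(.006,-.002)],observe())
E
```

```text
[ 2.0263044  -4.1595108   3.64549525]
at [ 0.4902 -0.0756  0.0097] nest [ 0.0769 -0.17  ] yaw 10.81 tilt 0.62 t 12.48
  xyz [ 2.67 -0.83 -0.05] turn 0.2 -> [ 0.477 -0.051  0.01 ]
  xyz [ 6.62 -1.54 -0.05] turn 0.0 -> [0.45  0.011 0.01 ]
  xyz [ 1.89 -0.11 -0.01] turn 0.0 -> [0.445 0.03  0.01 ]
```

View pics/s9.png

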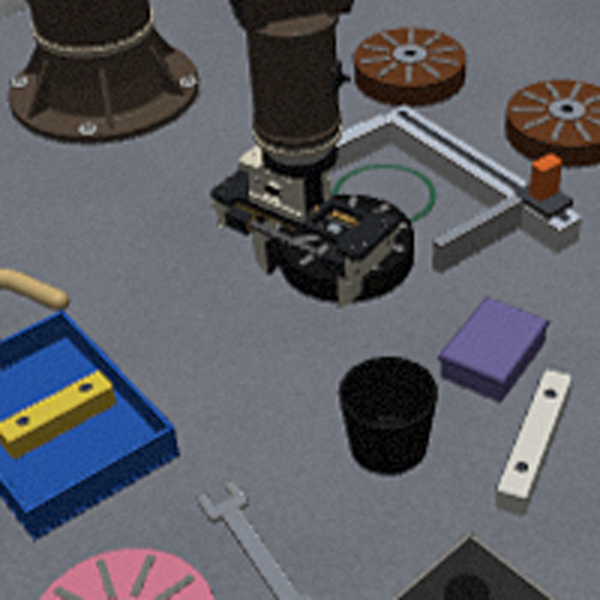

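The disc at (347,245) is still cradled and heading into the mouth.

Emit:
arm_command([
  {"xyz": [1.3, -0.4, 0], "turn": 0, "jaw": 0},
  {"xyz": [2.7, -0.8, 0], "turn": 0, "jaw": 0},
  {"xyz": [4.0, -1.1, 0], "turn": 0, "jaw": 0},
  {"xyz": [5.3, -1.45, 0], "turn": 0, "jaw": 0},
  {"xyz": [6.4, -1.7, 0], "turn": 0, "jaw": 0},
])

```text
clock: 12.9
position: [0.4622, -0.016, 0.0098]
ee_rot: [1.995, 2.411, 0.007]
force: [2.7, -4.0, 3.9]
width: 0.999
```

```bash
python3 - <<'E'
from h import *
from cell import observe,get_image
o=observe()
d=np.array([-np.sin(np.radians(15)),np.cos(np.radians(15))])
f=lambda x,y:(*n2w(*(np.array([x,y])-d*.0688)),.010,10.6)
print(o["force"])
im=get_image("scene")
cv2.imwrite("pics/s10.png",cv2.resize(im["frame"][130:330,150:350,::-1],None,fx=3,fy=3,interpolation=cv2.INTER_CUBIC))
plan([f(.012,-.02),f(.006,-.002)],observe())
E
```

```text
[ 2.65094458 -3.95628098  3.94120165]
at [ 0.4608 -0.0135  0.0094] nest [ 0.0428 -0.1104] yaw 10.91 tilt 0.59 t 12.95
  xyz [ 2.65 -0.62 -0.08] turn 0.3 -> [0.45  0.011 0.01 ]
  xyz [ 1.89 -0.11 -0.01] turn 0.0 -> [0.445 0.03  0.01 ]
```

View pics/s10.png

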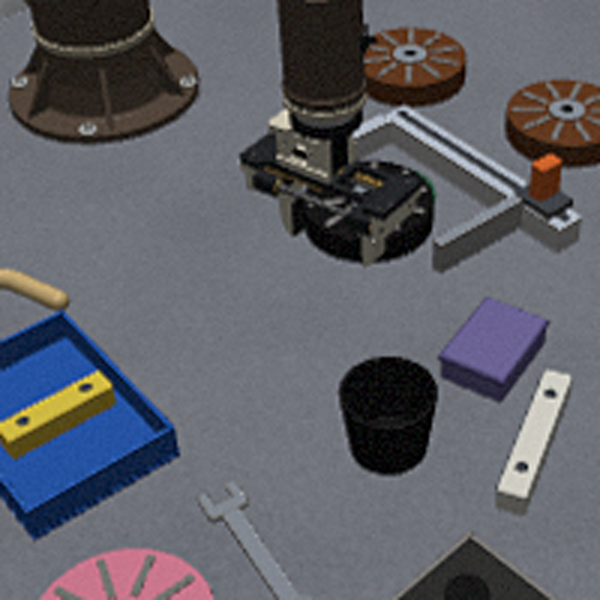

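Emit:
arm_command([
  {"xyz": [1.2, -0.3, 0], "turn": 0, "jaw": 0},
  {"xyz": [2.3, -0.5, 0], "turn": 0, "jaw": 0},
  {"xyz": [3.2, -0.65, 0], "turn": 0, "jaw": 0},
  {"xyz": [3.8, -0.65, 0], "turn": 0, "jaw": 0},
  {"xyz": [4.1, -0.65, 0], "turn": 0, "jaw": 0},
])

```text
clock: 13.37
position: [0.4466, 0.0258, 0.0093]
ee_rot: [1.994, 2.416, 0.007]
force: [0.7, -5.4, 4.7]
width: 0.999
```

```bash
python3 - <<'E'
from h import *
from cell import observe,get_image
o=observe()
d=np.array([-np.sin(np.radians(15)),np.cos(np.radians(15))])
print(o["force"])
im=get_image("top")
cv2.imwrite("pics/t11.png",cv2.resize(im["frame"][130:290,190:360,::-1],None,fx=3.7,fy=3.7,interpolation=cv2.INTER_CUBIC))
o=observe();print("est disc",w2n(o["position"])+d*.0688)
im=get_image("scene")
cv2.imwrite("pics/s11.png",cv2.resize(im["frame"][120:250,230:380,::-1],None,fx=4.5,fy=4.5,interpolation=cv2.INTER_CUBIC))
f=lambda x,y:(*n2w(*(np.array([x,y])-d*.0688)),.010,10.6)
plan([f(.006,.0),f(.006,.004)],o)
E
```

```text
[ 0.70721282 -5.43424739  4.68729094]
est disc [ 0.00776042 -0.00550089]
at [0.4466 0.0261 0.0092] nest [ 0.0256 -0.072 ] yaw 10.96 tilt 0.58 t 13.42
  xyz [ 0.58 -0.02 -0.08] turn 0.4 -> [0.445 0.032 0.01 ]
  xyz [ 0.39  0.1  -0.  ] turn 0.0 -> [0.446 0.036 0.01 ]
```

View pics/t11.png

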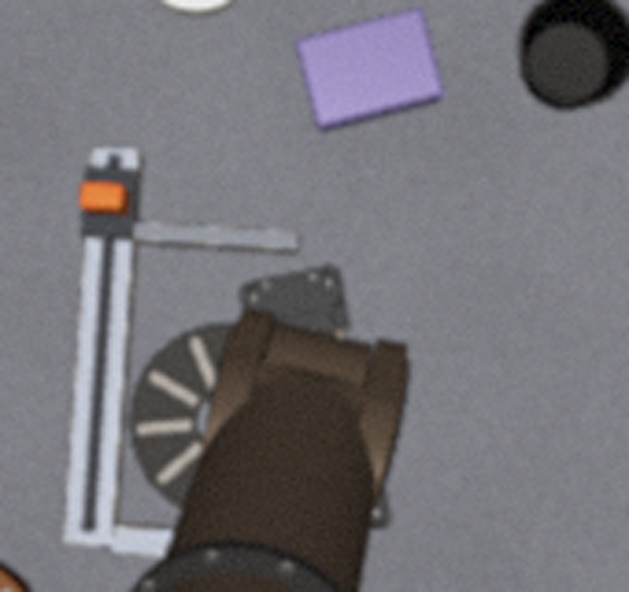

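View pics/s11.png

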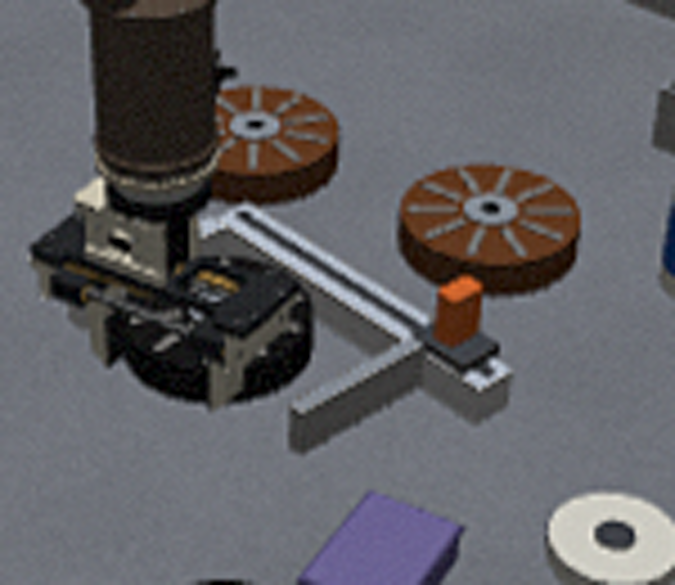

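The disc is inside the nest. Its left edge in the top crop is at (133,420), about 5 mm off the rail. I'm doing the last slow push.

Emit:
arm_command([
  {"xyz": [0.3, 0.05, 0], "turn": 0, "jaw": 0},
  {"xyz": [0.6, 0.1, 0], "turn": 0, "jaw": 0},
  {"xyz": [0.8, 0.15, 0], "turn": 0, "jaw": 0},
  {"xyz": [0.8, 0.15, 0], "turn": 0, "jaw": 0},
])

```text
clock: 13.8
position: [0.4462, 0.0323, 0.009]
ee_rot: [1.994, 2.414, 0.004]
force: [-0.3, -9.4, 4.0]
width: 1.001
```

```bash
python3 - <<'E'
from h import *
from cell import observe
o=observe();d=np.array([-np.sin(np.radians(15)),np.cos(np.radians(15))])
print(o["force"],"est disc",w2n(o["position"])+d*.0688,o["position"])
E
```

```text
[-0.33637589 -9.42041969  4.01601355] est disc [0.0069602  0.00067834] [0.44624036 0.03230272 0.00903861]
```

Emit:
arm_command([
  {"xyz": [0.2, 0.05, 0], "turn": 0, "jaw": 0},
  {"xyz": [0.3, 0.08, 0], "turn": 0, "jaw": 0},
  {"xyz": [0.3, 0.08, 0], "turn": 0, "jaw": 0},
])

```text
clock: 14.05
position: [0.4462, 0.0324, 0.009]
ee_rot: [1.996, 2.411, -0.0]
force: [-0.1, -15.6, 6.8]
width: 1.001
```

Emit:
arm_command([
  {"xyz": [-0.5, -0.1, 0], "turn": 0, "jaw": 0},
  {"xyz": [-1.5, -0.2, 0], "turn": 0, "jaw": 0},
  {"xyz": [-3.5, -0.2, 0], "turn": 0, "jaw": 0},
  {"xyz": [-5, -0.2, 0], "turn": 0, "jaw": 0},
  {"xyz": [-5, -0.2, 0], "turn": 0, "jaw": 0},
])

```text
clock: 14.47
position: [0.4541, -0.02, 0.0096]
ee_rot: [1.999, 2.407, -0.0]
force: [-0.0, -0.2, -0.8]
width: 1.002
```

Emit:
arm_command([
  {"xyz": [0, 0, -3], "turn": 0, "jaw": 0},
  {"xyz": [0, 0, -7], "turn": 0, "jaw": 0},
  {"xyz": [-2, 0, -11], "turn": 0, "jaw": 0},
  {"xyz": [-6, 0, -13], "turn": 0, "jaw": 0},
  {"xyz": [-8, 0, -13], "turn": 0, "jaw": 0},
])

```text
clock: 14.88
position: [0.4701, -0.0988, 0.1445]
ee_rot: [1.994, 2.405, 0.007]
force: [0.8, -0.2, 0.3]
width: 1.0
```

```bash
python3 - <<'E'
from h import *
from cell import observe,get_image
im=get_image("top");H=world(im)[:,:,2]
cv2.imwrite("pics/t12.png",cv2.resize(im["frame"][130:290,190:360,::-1],None,fx=3.7,fy=3.7,interpolation=cv2.INTER_CUBIC))
im=get_image("scene")
cv2.imwrite("pics/s12.png",cv2.resize(im["frame"][120:250,230:380,::-1],None,fx=4.5,fy=4.5,interpolation=cv2.INTER_CUBIC))
plan([(*n2w(.1658,.09),.065,-4.4)],observe())
E
```

```text
at [ 0.469  -0.101   0.1422] nest [ 0.0576 -0.197 ] yaw 10.34 tilt 0.97 t 14.98
  xyz [25.1  17.66  7.64] turn 14.7 -> [0.599 0.177 0.065]
```

View pics/t12.png

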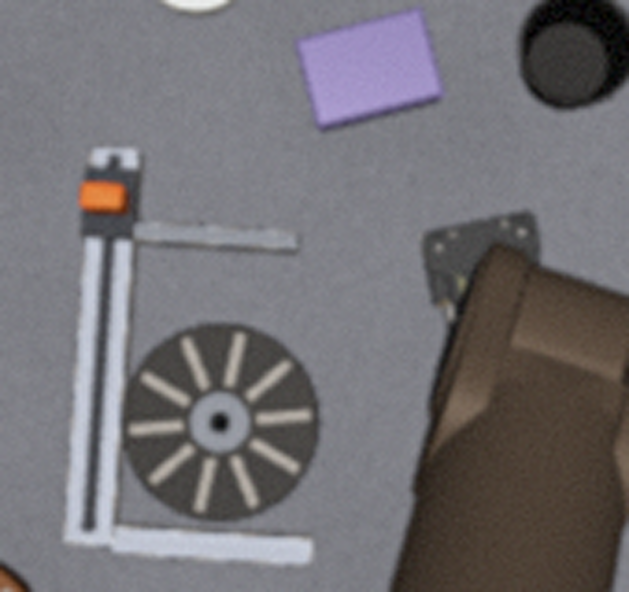

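View pics/s12.png

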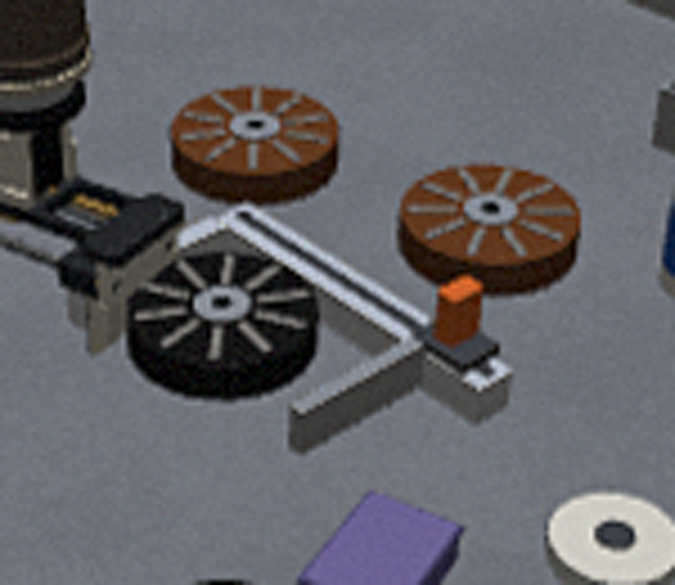

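The disc touches the back rail in the top crop at (125,420), with about 5 mm to the fence at (210,525). The jaw is still fully open. I'm going back to the orange grip.

Emit:
arm_command([
  {"xyz": [3.2, 2.2, 0], "turn": 3, "jaw": 0},
  {"xyz": [6.4, 4.5, 0], "turn": 6, "jaw": 0},
  {"xyz": [9.6, 6.7, 0], "turn": 9, "jaw": 0},
  {"xyz": [12.8, 9, 0], "turn": 12, "jaw": 0},
  {"xyz": [16, 11.2, 0], "turn": 14.7, "jaw": 0},
])

```text
clock: 15.4
position: [0.55, 0.0798, 0.1409]
ee_rot: [2.296, 2.123, 0.005]
force: [0.7, -0.6, -0.4]
width: 1.0
```

```bash
python3 - <<'E'
from h import *
from cell import observe
plan([(*n2w(.1658,.09),.13,-4.4)],observe())
E
```

```text
at [0.55   0.0798 0.1409] nest [ 0.1246 -0.0105] yaw -4.46 tilt 0.86 t 15.4
  xyz [10.06  4.09  1.07] turn -0.1 -> [0.599 0.177 0.13 ]
```

Emit:
arm_command([
  {"xyz": [3.5, 1.4, 0], "turn": 0, "jaw": 0},
  {"xyz": [6.5, 2.7, 0], "turn": 0, "jaw": 0},
  {"xyz": [9.0, 3.7, 0.5], "turn": 0, "jaw": 0},
  {"xyz": [9.8, 4.1, 1], "turn": 0, "jaw": 0},
  {"xyz": [9.8, 4.1, 1], "turn": 0, "jaw": 0},
])

```text
clock: 15.82
position: [0.5975, 0.1781, 0.1284]
ee_rot: [2.292, 2.131, 0.002]
force: [-0.3, 0.3, 1.0]
width: 0.998
```

Emit:
arm_command([
  {"xyz": [0, 0, 0], "turn": 0, "jaw": 0},
  {"xyz": [0, 0, 0], "turn": 0, "jaw": 0},
])

```text
clock: 15.98
position: [0.5962, 0.1773, 0.1277]
ee_rot: [2.293, 2.131, -0.001]
force: [0.6, 0.1, -0.2]
width: 1.001
```

```bash
python3 - <<'E'
from h import *
from cell import observe
plan([(*n2w(.1658,.09),.065,-4.4)],observe())
E
```

```text
at [0.5962 0.1773 0.1277] nest [0.1632 0.0903] yaw -4.21 tilt 0.64 t 15.98
  xyz [0.02 0.21 6.27] turn 0.2 -> [0.599 0.177 0.065]
```

Emit:
arm_command([
  {"xyz": [0, 0.2, 2], "turn": 0.2, "jaw": 0},
  {"xyz": [0, 0.2, 4], "turn": 0.2, "jaw": 60},
  {"xyz": [0, 0.2, 5.8], "turn": 0.2, "jaw": 120},
  {"xyz": [0, 0.2, 6.2], "turn": 0.2, "jaw": 150},
  {"xyz": [0, 0.2, 6.2], "turn": 0.2, "jaw": 150},
])

```text
clock: 16.4
position: [0.5975, 0.1751, 0.065]
ee_rot: [2.3, 2.125, -0.005]
force: [-0.5, -0.9, -0.5]
width: 0.757
```

Emit:
arm_command([
  {"xyz": [0, 0, 0], "turn": 0, "jaw": 255},
  {"xyz": [0, 0, 0], "turn": 0, "jaw": 255},
  {"xyz": [0, 0, 0], "turn": 0, "jaw": 255},
  {"xyz": [0, 0, 0], "turn": 0, "jaw": 255},
  {"xyz": [0, 0, 0], "turn": 0, "jaw": 255},
], force=20)

```text
clock: 16.82
position: [0.5978, 0.1752, 0.0657]
ee_rot: [2.299, 2.125, -0.003]
force: [-0.5, 1.1, -0.0]
width: 0.398
```

Emit:
arm_command([
  {"xyz": [0, 0, 0], "turn": 0, "jaw": 255},
  {"xyz": [0, 0, 0], "turn": 0, "jaw": 255},
  {"xyz": [0, 0, 0], "turn": 0, "jaw": 255},
])

```text
clock: 17.07
position: [0.598, 0.1754, 0.0659]
ee_rot: [2.299, 2.125, -0.002]
force: [0.6, 0.2, 2.1]
width: 0.218
```

```bash
python3 - <<'E'
from h import *
from cell import observe
o=observe();print(o["width"],o["force"])
plan([(*n2w(.107,.09),.065,-4.4),(*n2w(.1008,.09),.065,-4.4)],o)
E
```

```text
0.21810366577856408 [0.55508797 0.19106936 2.07288581]
at [0.598  0.1754 0.0659] nest [0.1651 0.0885] yaw -4.51 tilt 0.62 t 17.07
  xyz [ 0.14 -5.82  0.05] turn -0.1 -> [0.54  0.181 0.065]
  xyz [-0.   -0.62 -0.  ] turn 0.0 -> [0.534 0.182 0.065]
```

The grip is held (20 mm). I'm sliding the jaw in.

Emit:
arm_command([
  {"xyz": [0.05, -1, 0], "turn": 0, "jaw": 255},
  {"xyz": [0.05, -2.2, 0], "turn": 0, "jaw": 255},
  {"xyz": [0.1, -3.4, 0], "turn": 0, "jaw": 255},
  {"xyz": [0.1, -4.5, 0], "turn": 0, "jaw": 255},
  {"xyz": [0.1, -5.2, 0], "turn": 0, "jaw": 255},
])

```text
clock: 17.48
position: [0.5457, 0.1794, 0.0659]
ee_rot: [2.299, 2.124, -0.003]
force: [2.1, -5.3, 2.2]
width: 0.222
```

```bash
python3 - <<'E'
from h import *
from cell import observe
o=observe();print(o["width"],o["force"])
plan([(*n2w(.1008,.09),.065,-4.4)],o)
E
```

```text
0.22183748962828354 [ 2.11705065 -5.25419235  2.18269798]
at [0.5457 0.1794 0.0659] nest [0.1126 0.0885] yaw -4.54 tilt 0.68 t 17.48
  xyz [ 0.15 -1.18  0.08] turn -0.1 -> [0.534 0.182 0.065]
```

Emit:
arm_command([
  {"xyz": [0, -0.3, 0], "turn": 0, "jaw": 255},
  {"xyz": [0, -0.5, 0], "turn": 0, "jaw": 255},
  {"xyz": [0, -0.7, 0], "turn": 0, "jaw": 255},
  {"xyz": [0, -0.9, 0], "turn": 0, "jaw": 255},
  {"xyz": [0, -1.0, 0], "turn": 0, "jaw": 255},
])

```text
clock: 17.9
position: [0.5364, 0.1801, 0.0659]
ee_rot: [2.299, 2.123, -0.002]
force: [3.5, -2.4, -2.4]
width: 0.215
```

Emit:
arm_command([
  {"xyz": [0, -0.1, 0], "turn": 0, "jaw": 255},
  {"xyz": [0, -0.2, 0], "turn": 0, "jaw": 255},
  {"xyz": [0, -0.2, 0], "turn": 0, "jaw": 255},
])

```text
clock: 18.15
position: [0.5347, 0.1803, 0.0659]
ee_rot: [2.299, 2.123, -0.001]
force: [4.6, -1.2, -1.6]
width: 0.222
```

```bash
python3 - <<'E'
from h import *
from cell import observe
o=observe();print(o["width"],o["force"])
plan([(*n2w(.1008,.09),.065,-4.4)],o)
E
```

```text
0.22205588634214862 [ 4.62719163 -1.2356516  -1.59875144]
at [0.5347 0.1803 0.0659] nest [0.1016 0.0885] yaw -4.56 tilt 0.74 t 18.15
  xyz [ 0.15 -0.08  0.09] turn -0.2 -> [0.534 0.182 0.065]
```

Emit:
arm_command([
  {"xyz": [0, -0.1, 0], "turn": 0, "jaw": 255},
  {"xyz": [0, -0.15, 0], "turn": 0, "jaw": 255},
  {"xyz": [0, -0.15, 0], "turn": 0, "jaw": 255},
])

```text
clock: 18.4
position: [0.5339, 0.1803, 0.0659]
ee_rot: [2.298, 2.122, 0.0]
force: [7.2, -1.6, -4.0]
width: 0.22
```

Emit:
arm_command([
  {"xyz": [0, -0.1, 0], "turn": 0, "jaw": 255},
  {"xyz": [0, -0.2, 0], "turn": 0, "jaw": 255},
  {"xyz": [0, -0.2, 0], "turn": 0, "jaw": 255},
])

```text
clock: 18.65
position: [0.5339, 0.1803, 0.066]
ee_rot: [2.297, 2.119, 0.004]
force: [12.0, -2.0, -9.5]
width: 0.22
```

```bash
python3 - <<'E'
from h import *
from cell import observe
o=observe();print(o["width"],o["force"])
plan([(*n2w(.1008,.09),.065,-4.4)],o)
E
```

```text
0.2197963877403959 [12.00038983 -1.97926626 -9.47640015]
at [0.5339 0.1803 0.066 ] nest [0.1008 0.0885] yaw -4.59 tilt 0.96 t 18.65
  xyz [ 0.15 -0.    0.1 ] turn -0.2 -> [0.534 0.182 0.065]
```

The jaw stalled at grip nest x 0.1008, the expected pinned position, with the force rising to 12 N. I'm releasing and rising clear.

Emit:
arm_command([
  {"xyz": [0, 0, 0], "turn": 0, "jaw": 100},
  {"xyz": [0, 0, 0], "turn": 0, "jaw": 100},
  {"xyz": [0, 0, 0], "turn": 0, "jaw": 100},
  {"xyz": [0, 0, 0], "turn": 0, "jaw": 100},
  {"xyz": [0, 0, 0], "turn": 0, "jaw": 100},
])

```text
clock: 19.07
position: [0.5334, 0.1805, 0.0659]
ee_rot: [2.297, 2.12, 0.003]
force: [-0.9, 0.1, -1.1]
width: 0.527
```

Emit:
arm_command([
  {"xyz": [0, 0, -1.5], "turn": 0, "jaw": 100},
  {"xyz": [0, 0, -4], "turn": 0, "jaw": 100},
  {"xyz": [0, 0, -8], "turn": 0, "jaw": 100},
  {"xyz": [0, 0, -12], "turn": 0, "jaw": 100},
  {"xyz": [0, 0, -15], "turn": 0, "jaw": 100},
])

```text
clock: 19.48
position: [0.5318, 0.1819, 0.2188]
ee_rot: [2.297, 2.119, 0.006]
force: [1.1, 0.3, -0.7]
width: 0.604
```

Emit:
arm_command([
  {"xyz": [4, 0, 0], "turn": 0, "jaw": 100},
  {"xyz": [8, 0, 0], "turn": 0, "jaw": 100},
  {"xyz": [12, 0, 0], "turn": 0, "jaw": 100},
  {"xyz": [16, 0, 0], "turn": 0, "jaw": 100},
  {"xyz": [18, 0, 0], "turn": 0, "jaw": 100},
])

```text
clock: 19.9
position: [0.5444, 0.3677, 0.2167]
ee_rot: [2.293, 2.128, 0.006]
force: [0.1, 0.3, -0.0]
width: 0.605
```

```bash
python3 - <<'E'
from h import *
from cell import observe,get_image
im=get_image("top");H=world(im)[:,:,2]
cv2.imwrite("pics/t13.png",cv2.resize(im["frame"][:,:,::-1],(800,600)))
cv2.imwrite("pics/t13c.png",cv2.resize(im["frame"][150:290,190:320,::-1],None,fx=4.2,fy=4.2,interpolation=cv2.INTER_CUBIC))
m=mask(im,(3,150,100),(18,255,255),(200,130,235,235));P=plane(im,big(m),.096)[:,:2].astype(np.float32);r=cv2.minAreaRect(P);print("grip",r,w2n(r[0]))
m=mask(im,(0,0,0),(180,255,110),(215,215,290,280))
# dark disc edge
P=plane(im,big(m),.035)[:,:2].astype(np.float32);c,rr=cv2.minEnclosingCircle(P);print("disc",w2n(c),rr)
im2=get_image("scene")
cv2.imwrite("pics/s13.png",cv2.resize(im2["frame"][:,:,::-1],(800,600)))
o=observe();print(o["clock"],o["position"],o["force"])
E
```

```text
grip ((0.5355660915374756, 0.18285220861434937), (0.029524708166718483, 0.018755828961730003), 89.1595458984375) [0.1022794  0.09118141]
disc [0.00369976 0.00753263] 0.08493185043334961
20.0 [0.54429061 0.36694882 0.21609977] [ 0.36603439 -0.12959317  0.67721238]
```

View pics/t13.png

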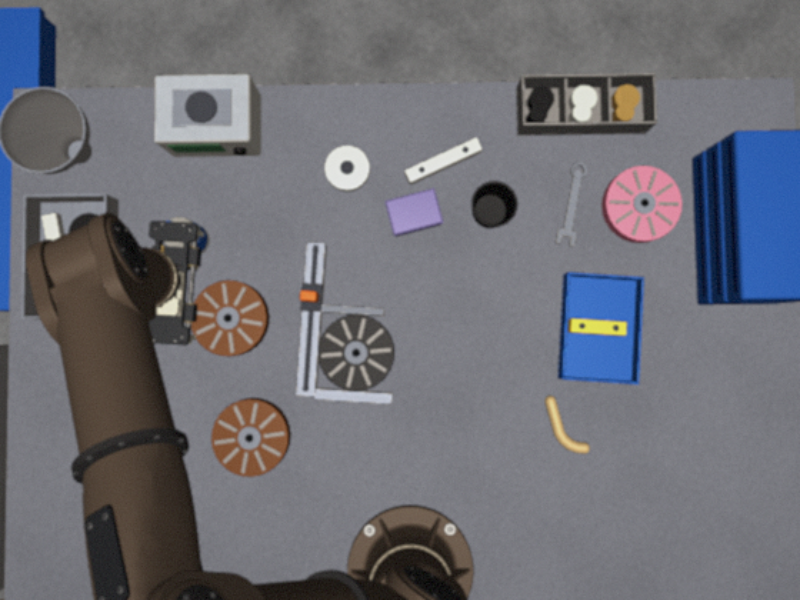

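View pics/t13c.png

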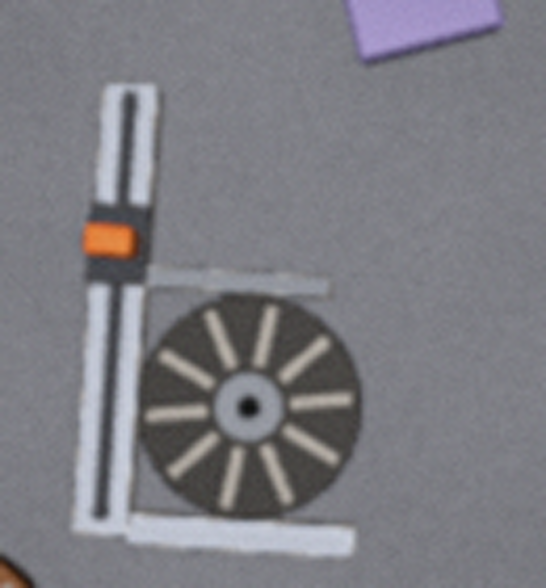

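View pics/s13.png

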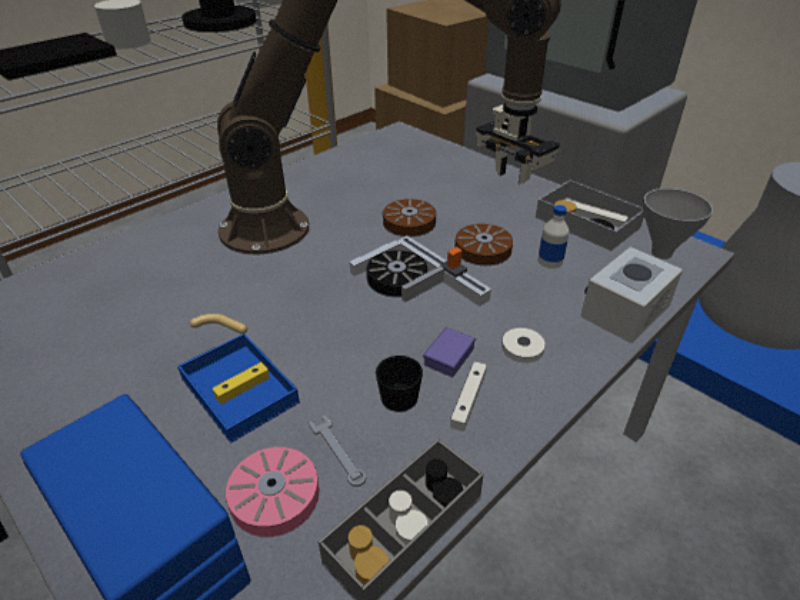

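The wide views show the disc seated between the jaw, rail and fence, the strip flat in the tray at (598,327), and the bystanders at their original pixels. The disc circle fit (radius 85 mm) picked up shadow, so I'll redo it from the hub and from heights.

```bash
python3 - <<'E'
from h import *
from cell import observe,get_image
im=get_image("top")
h=hsv(im);W=world(im)
m=mask(im,(0,0,0),(180,255,60),(242,240,256,254));c=big(m).mean(0);p=plane(im,c,.035)[0];print("hub",c,w2n(p))
v,u=np.mgrid[0:420,0:560];d=W[:,:,:2]-p[:2];k=(np.hypot(d[...,0],d[...,1])<.065);Q=W[k]
A=np.c_[Q[:,:2]-p[:2],np.ones(len(Q))];s=np.linalg.lstsq(A,Q[:,2],rcond=None)[0];print("plane tilt",s)
im0=dict(np.load("pics/top0.npz"));df=cv2.absdiff(im["frame"],im0["frame"]).max(2);df=cv2.medianBlur(df,5)>40
n,l,st,_=cv2.connectedComponentsWithStats(df.astype(np.uint8));print([list(map(int,x)) for x in st[1:] if x[4]>15])
E
```

```text
hub [248.5 246.5] [-0.00016428  0.00013819]
plane tilt [-0.00257599  0.00304825  0.0362795 ]
[[0, 151, 260, 269, 25082], [294, 184, 54, 54, 1578], [210, 198, 16, 13, 166], [209, 215, 16, 14, 192], [223, 220, 53, 53, 1867], [397, 222, 42, 14, 464], [0, 389, 59, 31, 1000], [274, 415, 10, 5, 34]]
```

The hub is 0.2 mm from the seat centre, the disc lies flat, and only the intended things moved (plus the arm itself). I'm handing the job in.

```bash
python3 -c "
from cell import sign_off
print(sign_off())"
```

```text
the job is handed in; nothing more can be done
None
```

The black disc is clamped in the nest, and I handed the job in after about 20 s of the 72 s allowed. I did the steps in the order asked:
1. **Jaw open:** I slid it until the arm stalled on the end stop.
2. **Strip:** I lifted it out of the nest and laid it in the blue tray.
3. **Disc:** I pushed it flat along the bench with the open fingers until it stalled against the back rail.
4. **Jaw shut:** I slid it in until it stalled with 12 N on the wrist, then let go and moved the arm clear.

**Last checks:**
- **Disc:** its centre is about 0.2 mm from the seat centre, and it lies flat with its top at 36 mm.
- **Jaw:** by camera it stands at about 0.035 m, which is just pinned.
- **Strip:** it lies flat in the tray.
- **Everything else:** comparing the first and last top pictures, only the arm, jaw, disc and strip changed. The gripper partly hides the bottle and the grey bin in the last top picture, but in the scene view the bottle is where it started.

**What failed or disagreed:**
- One move was refused because a value was missing, so I sent it again.
- My first final fit of the disc's outline was wrong, giving an 85 mm radius because it included shadow. The disc position above comes from its hub instead.
- Arm and camera readings of the jaw grip differed by about 1 mm.

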